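Swab into the mixer's tube

ROBOT

A 7-joint arm with a two-finger parallel gripper is mounted at the origin on the work surface. World frame = base frame: x ahead of the robot, y to its left, z up, the work surface at z = 0. Lengths are in m, angles in rad, forces in N, time in s.
With the tool pointing down it reaches from about 0.425 to 0.925 m from the base axis. Payload 6.8 kg.
Tool frame: the origin (TCP) lies on the centre line of the jaws, within the pads' length; the fingertips stand 8 mm ahead of it and the grasp point (between the pads) lies 11 mm behind it (bot.tips_ahead is the distance from the TCP to the fingertips, in m); z points along the fingers, y is the line along which they close (so a half turn about z gives the same grasp; the last joint's range is limited). The gripper opens to 85 mm and grips with 20 to 120 N. Pads are 22 mm wide; open, the fingers measure 114 mm over their backs; the gripper's body (76 mm by 85 mm) begins 54 mm behind the grasp point. The pads swing forward as they close: fully open they stand 13 mm farther back than shut.
Start: joints at [1.006, 0.477, 0.022, 1.555, -0.011, 1.109, -0.083], TCP at [0.298, -0.606, 0.239] pointing down, gripper open.
Joint ranges: [-2.96, 2.96], [-0.34, 2.1], [-1.41, 1.46], [0.24, 2.44], [-1.37, 4.51], [0.17, 1.92], [-2.96, 2.96]. Speed limits (rad/s): [2.39, 2.39, 3.14, 3.14, 3.14, 3.14, 3.14].

INTERFACE

Orientations are given as a unit quaternion [w, x, y, z].
In Python, from station import bot gives the robot as it stands.
- The arm moves only by the tool send_rows, never from a script. Its argument "deltas" is text: rows parted by semicolons, each of 4 numbers parted by spaces: the shift along the tool's x, y, z in m, then the turn about the tool's z in degrees. In form: x y z spin; .... A call has 1 to 5 rows; each row is the pose to reach, as a shift and turn from the pose commanded when the call began, along the tool's axes at that moment; what a row does not reach only later rows make up. A row lasts 1/10 s, in which the tool goes at most 50 mm and 8.59 degrees, less where a joint would pass 70% of its speed; a pose out of reach is approached as far as the arm can. A call with a gripper value outside its range is refused whole. "claw" is the opening, from 0 (shut) to 1 (fully open), set as the call begins (left out, the last holds). The fingers move at their own pace and stop on an object; "force" is the grip in N (left out, the last holds). Time passes only in rows, so rows that repeat a pose let the fingers close. It gives the time, the measured TCP pose, the force, the opening and the grip force at its end, in the units of the state.
- bot.get_obs(): the state, without advancing time (a new reading comes with each control period).
- bot.read_camera(name): name is "scene" or "top"; returns a dict with "img" (420x560x3 uint8, red, green, blue), "depth" (420x560 float32, m along the optical axis (not along the pixel's ray), 0 where there is no reading), "fx", "fy", "cx", "cy" (pixels), "camera_from_world" (4x4, takes a point from world to camera coordinates). Camera axes: x right, y up, looking along -z (the intrinsics and any distortion apply to the point x, -y, -z); pixel columns grow to the right and rows downward; lengths in m; the calibration is good to about 2 mm. A picture is of the moment at which its call begins.
- bot.hand_in(): hands the job in; it is judged then, once.
Trained networks look in a picture, given as the dict that the camera call returned (one of the last four; its "shot" number tells which), for a name from the list of things; names that differ only in an ending like _2 or _b are one class to them, and where a whole thing is asked for, a point or a joint stands for the part that bears it (a point fixed in the world has none). Each returns a list of dicts, best first, with "confidence" (0 to 1); they miss things now and then, are a little off and sometimes report something else, mostly with a low value. They report only what shows in the picture. A call takes as long as a camera call. They do not tell look-alikes from the thing itself.
- bot.masks_of(picture, query): "mask" (420x560 bool, what is visible of it).
- bot.landmark_of(picture, query): "xyz" ([x, y, z] in m, in world coordinates, good to about 4 mm: a listed point, or the origin of a listed thing).
The state is a dict: "t": time; "q": joint angles; "joint_vel": joint speeds; "joint_torque": joint torques, N m; "eef_pos": TCP position; "tool_rot": TCP orientation; "contact_force": force on the tool from outside, world axes, zero at the start; "torque": the same for the moment, N m; "gripper_width": opening from 0.0 (shut) to 1.0 (fully open); "grasp_force": force on a finger pad.
Only numpy, scipy, OpenCV 4.12 (cv2) and the standard library are available. Lean on these libraries where they do the work, as an engineer would, in place of code of your own. Each camera call takes 0.05 s, during which the arm holds its last target. There are 200 camera calls.

TASK

The sampling swab lies flat on the bench: first lay it in the sloping rest, thin tip downhill, and let go, so that you can take it again by the upper end of its handle. Then push the swab tip-down into the open tube on the mixer until its handle sits fully home on the tube's rim, let go, and hold the mixer's spring key pressed down for at least two seconds before releasing it. Leave the bottle, beaker, dish, jar and spatula where they are.

Things in the scene. Friction and masses are not known exactly. Their poses are not given: they have to be found in the camera images.
- swab: white plastic swab, 165 mm long, 40 g: square handle 16 x 16 mm, 100 mm long, then a round shaft, 8 mm diameter, with a 10 mm ball tip, 65 mm together. Origin on its axis at the shoulder between them; x runs along the axis to the tip (handle x -100 to 0 mm, tip end +65), y and z square to the handle's flats. Starts flat on the bench, axis 8 mm up. Centre of mass 40 mm from the shoulder
- swab_tip (a point): the very end of the swab's ball tip, on the axis
- swab_end (a point): centre of the end face of the swab's square handle
- rest: fixed sloping rest, base 150 x 90 mm. Origin: centre of its underside, z up. An open chute in the plane y = 0 rises at 45 degrees towards -x: flat floor 40 mm wide, 122 mm up the slope from a 20 mm high foot stop. From 62 to 122 mm up, side walls 19 mm high lean outwards, 25 mm apart at the floor, about 40 at the top; the handle lies between them
- rest_low (a point): where the swab's tip end is when the swab lies against the stop, on its axis, 8 mm off the chute's floor; in the rest's frame (65.7, 0, 19.7) mm
- rest_high (a point): where the centre of the handle's end face is then, in the rest's frame (-51, 0, 136.4) mm; the handle's last 43 mm stand free beyond the chute's upper end
- mixer: fixed white tube mixer, a flat box 110 mm (x) by 180 mm (y), top 45 mm above the bench. Origin: centre of its underside, z up. One upright open white tube stands on its top at y = +60 mm: outer diameter 21 mm, inner diameter 15 mm, 80 mm tall, inside 76 mm deep. The key is at y = -65 mm.
- tube_mouth (a point): centre of the tube's open mouth, 125 mm above the bench. With the swab home its square shoulder (wider than the bore) sits on the rim and its tip hangs 11 mm clear of the tube's bottom
- key_top (a point): centre of the top of the mixer's round spring key, 34 mm diameter, in a low housing; it is pressed straight down
- key (a joint): travel of the key in m: 0 up, 0.006 fully down, which takes 4 N; it springs back up when released
- bottle: bystander: amber bottle, 66 mm diameter, 130 mm tall, loose; origin at the centre of its underside
- beaker: bystander: glass beaker, 72 mm diameter, 90 mm tall, loose; origin at the centre of its underside
- dish: bystander: closed clear dish, 94 mm diameter, 16 mm tall, loose; origin at the centre of its underside
- jar: bystander: jar, 60 mm diameter, 70 mm tall, loose; origin at the centre of its underside
- spatula: bystander: steel lab spatula lying flat, 175 mm long, 18 mm at its widest, 5 mm thick, loose; origin on its underside 90 mm from the wide end's tip, x along it
There are look-alikes about, which are no part of the job. Of the things that look like the swab, take the one that is farthest to the robot's left at the start.

How it is judged:
On the way, in this order (a step that is already met when the one before it is completed fails the run):
1. the swab lies in the sloping rest, tip downhill, let go and still (distance between swab_tip and rest_low below 0.025 m and distance between swab_end and rest_high below 0.025 m and contact force between the fingers and swab below 0.05 N and linear speed of swab below 0.03 m/s), for 0.2 s.
2. the swab stands tip-down in the mixer's tube, handle seated on the rim, let go (distance between swab and tube_mouth below 0.008 m and horizontal distance between swab_tip and tube_mouth below 0.01 m and angle between swab's own x axis and vertical above 2.97 rad and contact force between the fingers and swab below 0.05 N), for 0.2 s.
3. the key is held down for 2 s with the swab still home (distance between swab and tube_mouth below 0.008 m and horizontal distance between swab_tip and tube_mouth below 0.01 m and angle between swab's own x axis and vertical above 2.97 rad and value of joint key above 0.004 m), for 2 s.
At the end, for the whole second after the job is handed in: The swab stands still and released in the tube, tip down: shoulder within 8 mm of the mouth's centre, tip within 10 mm of its axis, within 10 degrees of upright. The key, after 2 unbroken seconds more than 4 mm down, is up again (under 1.5 mm) (all of step 2 and value of joint key below 0.0015 m and linear speed of swab below 0.02 m/s); the robot touches nothing.
It fails at once if the bottle is shoved by more than 50 mm (distance of bottle from where it was at the start of the episode above 0.05 m).
It fails at once if the beaker is shoved by more than 50 mm (distance of beaker from where it was at the start of the episode above 0.05 m).
It fails at once if the dish is shoved by more than 50 mm (distance of dish from where it was at the start of the episode above 0.05 m).
It fails at once if the jar is shoved by more than 50 mm (distance of jar from where it was at the start of the episode above 0.05 m).
It fails at once if the spatula is shoved by more than 50 mm (distance of spatula from where it was at the start of the episode above 0.05 m).
It also fails if it takes over 67 s, if anything falls off the work surface, if the arm or the gripper's body presses on something with over 40 N, if the wrist force passes 120 N, or if a joint passes its speed limit or range.

## Working session

There is one attempt and no reset: what is moved stays moved. The work goes in short steps, Python scripts to look and compute and a tool call to move; the robot and the scene stay as the last step left them, time stands still between calls to the robot, and variables do not carry over. Pictures are saved under pics/ and viewed, at most 10 in all, crops included, and the job is handed in when it is done.

Besides the shell and the picture viewer there is one more tool, called after "Emit:" by a JSON object that holds its "fn" and its "kwargs", one argument or row to a line. send_rows: Moves the arm, as the interface text tells. Its arguments: {"type":"object","properties":{"deltas":{"type":"string"},"claw":{"type":"number"},"force":{"type":"number"}},"required":["deltas"]}

```bash
ls; mkdir -p pics
cat > h.py <<'E'
import numpy as np, cv2
from station import bot
def pts(p):
    h,w=p["depth"].shape; v,u=np.mgrid[:h,:w]; d=p["depth"]
    c=np.stack([(u-p["cx"])/p["fx"]*d,-(v-p["cy"])/p["fy"]*d,-d],-1)
    T=np.linalg.inv(p["camera_from_world"]); return c@T[:3,:3].T+T[:3,3]
def save(p,n): cv2.imwrite("pics/"+n,p["img"][...,::-1])
E
python3 - <<'E'
from h import *
np.set_printoptions(precision=4,suppress=True)
o=bot.get_obs(); print({k:np.round(v,4) for k,v in o.items()})
for n in("top","scene"):
    p=bot.read_camera(n); save(p,n+"0.png")
    for q in("swab","swab_tip","swab_end","rest","rest_low","rest_high","mixer","tube_mouth","key_top","bottle","beaker","dish","jar","spatula"):
        print(n,q,[(np.round(r["xyz"],4).tolist(),round(r["confidence"],2)) for r in bot.landmark_of(p,q)][:5])
E
```

```text
pics
{'t': np.float64(0.0), 'q': array([ 1.0059,  0.4778,  0.0223,  1.5564, -0.0115,  1.1093, -0.0831]), 'joint_vel': array([ 0.0013,  0.0013, -0.0005,  0.0019,  0.0002, -0.0012, -0.0021]), 'joint_torque': array([ -0.0014, -59.6448,   1.6078, -28.1191,   0.0126,   0.0093,
        -0.    ]), 'eef_pos': array([ 0.2975, -0.6053,  0.2383]), 'tool_rot': array([-0.0009,  0.974 ,  0.2264, -0.0003]), 'contact_force': array([-0.1564, -0.0571, -0.3322]), 'torque': array([-0.0121,  0.0051,  0.0034]), 'grasp_force': np.float64(0.0), 'gripper_width': np.float64(0.9997)}
top swab [([0.2425, -0.4208, 0.0077], 0.86), ([0.5776, -0.0329, 0.0058], 0.6)]
top swab_tip [([0.6423, -0.021, 0.0033], 0.85), ([0.4807, -0.0436, 0.009], 0.73), ([0.3066, -0.4074, 0.0105], 0.54)]
top swab_end [([0.1501, -0.4482, 0.0101], 0.71), ([0.4801, -0.0421, 0.0077], 0.56)]
top rest [([0.526, 0.313, -0.0021], 0.73), ([0.3146, 0.253, -0.0005], 0.67)]
top rest_low [([0.5521, 0.3691, 0.0217], 0.87)]
top rest_high [([0.511, 0.2614, 0.1385], 0.74)]
top mixer [([0.5102, -0.2798, -0.0], 0.98)]
top tube_mouth [([0.493, -0.22, 0.1212]
[... 678 characters left out ...]
[([0.5275, 0.3078, -0.0057], 0.96), ([0.7603, 0.0045, -0.0017], 0.22)]
scene rest_low [([0.5493, 0.3728, 0.0257], 0.98)]
scene rest_high [([0.5094, 0.2585, 0.1359], 0.65)]
scene mixer [([0.5114, -0.2832, 0.0013], 0.93)]
scene tube_mouth [([0.4997, -0.2216, 0.1235], 0.68)]
scene key_top [([0.4983, -0.2234, 0.1213], 0.7), ([0.5276, -0.3397, 0.0701], 0.55)]
scene bottle [([0.7617, 0.0033, -0.0013], 0.73)]
scene beaker []
scene dish [([0.3167, 0.2505, -0.0022], 0.76), ([0.5122, -0.2805, 0.0023], 0.68)]
scene jar [([0.292, -0.262, 0.0005], 0.74), ([0.5119, 0.2591, 0.1365], 0.3)]
scene spatula [([0.2898, -0.2643, 0.0034], 0.61), ([0.3687, 0.0179, -0.0006], 0.57), ([0.5792, -0.0328, 0.0079], 0.32)]
```

View pics/top0.png

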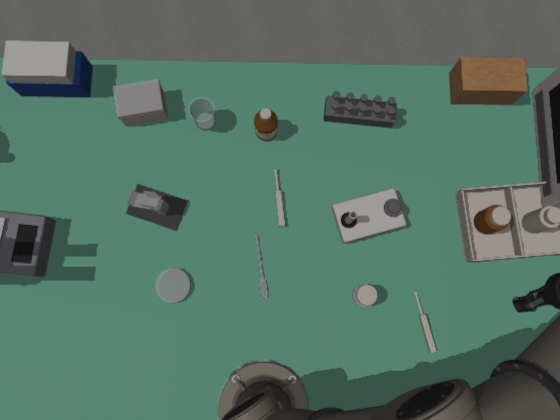

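View pics/scene0.png

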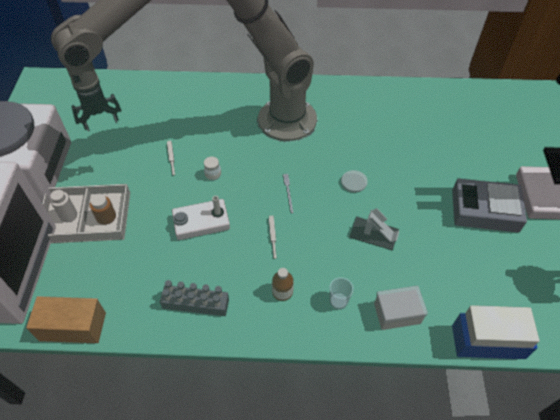

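The scene shows two swabs. The one to the robot's left lies at top (280,197), with the tip at (277,170) and the handle end at (282,224). The other, at (425,322), is the decoy. The rest is at (157,207), and the mixer at (369,217) has its tube at (349,218) and key at (392,208). Next I refine these poses from depth.

```bash
cat > m.py <<'E'
from h import *
from scipy.optimize import least_squares
np.set_printoptions(precision=4,suppress=True)
def near(l,c): 
    l=[r["xyz"] for r in l if np.linalg.norm(np.array(r["xyz"])[:2]-c)<.04]; return l[0] if l else None
R=[];M=[];S=[]
for n in("top","scene"):
    p=bot.read_camera(n); P=pts(p)
    for q,l,c in(("rest",(0,0,0),(.526,.311)),("rest_low",(.0657,0,.0197),(.551,.371)),("rest_high",(-.051,0,.1364),(.51,.26))):
        x=near(bot.landmark_of(p,q),c); 
        if x is not None: R.append((l,x))
    for q,l,c in(("mixer",(0,0,0),(.511,-.281)),("tube_mouth",(0,.06,.125),(.497,-.221)),("key_top",(0,-.065,.06),(.528,-.339))):
        x=near(bot.landmark_of(p,q),c)
        if x is not None: M.append((l,x))
    m=(abs(P[...,0]-.56)<.12)&(abs(P[...,1]+.033)<.04)&(P[...,2]>.004)&(P[...,2]<.03)&(p["depth"]>0)
    Q=P[m]; cs=Q[:,:2].mean(0); d=np.linalg.svd(Q[:,:2]-cs)[2][0]; d*=np.sign(d[0])
    s=(Q[:,:2]-cs)@d; w=(Q[:,:2]-cs)@[-d[1],d[0]]
    hb=s<np.quantile(s,.5); 
    print(n,len(Q),"yaw",np.degrees(np.arctan2(d[1],d[0])),"end",cs+d*s.min(),"tip",cs+d*s.max(),"L",np.ptp(s),"z",np.quantile(Q[hb,2],[.1,.5,.9]),"w",np.quantile(w[hb],[.02,.5,.98]))
    t=(np.hypot(P[...,0]-.497,P[...,1]+.221)<.025)&(P[...,2]>.115)&(P[...,2]<.135)&(p["depth"]>0)
    print(" tube",t.sum(),P[t].mean(0),P[t].min(0),P[t].max(0))
    k=(np.hypot(P[...,0]-.528,P[...,1]+.339)<.035)&(P[...,2]>.05)&(P[...,2]<.09)&(p["depth"]>0)
    print(" key",k.sum(),P[k].mean(0),np.quantile(P[k][:,2],[.5,.9]))
for nm,L in(("rest",R),("mixer",M)):
    a=np.array([x[0] for x in L]);b=np.array([x[1] for x in L])
    f=lambda v:(np.c_[v[0]+np.cos(v[2])*a[:,0]-np.sin(v[2])*a[:,1],v[1]+np.sin(v[2])*a[:,0]+np.cos(v[2])*a[:,1]]-b[:,:2]).ravel()
    r=least_squares(f,[*b.mean(0)[:2],1.2 if nm=="rest" else .25]); print(nm,r.x,np.degrees(r.x[2]),"res",r.fun.reshape(-1,2)*1e3)
E
python3 m.py
```

```text
top 455 yaw 0.9892613023842234 end [ 0.4405 -0.0345] tip [ 0.679  -0.0304] L 0.2384856634044365 z [0.0046 0.0139 0.0185] w [-0.0345 -0.0011  0.0351]
 tube 37 [ 0.4908 -0.2188  0.1234] [ 0.481  -0.2297  0.1151] [ 0.5018 -0.2093  0.1297]
 key 272 [ 0.5253 -0.3372  0.061 ] [0.0603 0.0686]
scene 433 yaw -0.9529312600968295 end [ 0.4401 -0.0308] tip [ 0.6804 -0.0348] L 0.240376413717675 z [0.0045 0.0084 0.0193] w [-0.0368 -0.0033  0.0348]
 tube 36 [ 0.4933 -0.2229  0.1219] [ 0.4783 -0.232   0.1156] [ 0.5065 -0.2126  0.1305]
 key 175 [ 0.5336 -0.3392  0.0609] [0.0611 0.0696]
rest [0.529  0.309  1.2259] 70.2376164254952 res [[ 1.8432 -0.9947]
 [-1.9423  3.0357]
 [-1.4009 -1.891 ]
 [ 0.5432  2.7053]
 [ 1.1577 -3.0643]
 [-0.2009  0.209 ]]
mixer [ 0.5102 -0.2797  0.2901] 16.61866413705325 res [[-2.404   2.9752]
 [ 2.536  -0.731 ]
 [ 0.286  -1.9097]
 [-2.904  -0.1248]
 [ 2.486  -0.2097]]
```

```bash
cat >> h.py <<'E'
def ray(p,u,v,z):
    T=np.linalg.inv(p["camera_from_world"]); u=np.asarray(u,float);v=np.asarray(v,float)
    c=np.stack([(u-p["cx"])/p["fx"],-(v-p["cy"])/p["fy"],-np.ones_like(u)],-1)@T[:3,:3].T
    return T[:3,3]+c*((z-T[2,3])/c[...,2])[...,None]
E
cat > s.py <<'E'
from h import *
np.set_printoptions(precision=4,suppress=True)
for n in("top","scene"):
    p=bot.read_camera(n); b=None
    v,u=np.mgrid[:420,:560]; W=ray(p,u,v,.010)
    im=p["img"].astype(int); white=(im[...,0]>im[...,1]*.85)&(im[...,0]>95)
    m=white&(abs(W[...,0]-.56)<.11)&(abs(W[...,1]+.033)<.035)
    k,l,st,_=cv2.connectedComponentsWithStats(m.astype(np.uint8)); m=l==1+np.argmax(st[1:,4])
    Q=W[m][:,:2]; c=Q.mean(0); d=np.linalg.svd(Q-c)[2][0]; d*=np.sign(d[0]); s=(Q-c)@d;w=(Q-c)@[-d[1],d[0]]
    print(n,m.sum(),"yaw",np.degrees(np.arctan2(d[1],d[0])),"end",c+d*s.min(),"tip",c+d*s.max(),"L",np.ptp(s),"hw",np.ptp(w[s<.0]),"hc",w[s<0].mean())
    cv2.imwrite("pics/c.png",0*im) if 0 else None
    # tube rim colour edge in own plane z=.125
    W=ray(p,u,v,.125); im2=p["img"].astype(int); dark=(im2.sum(2)<200)&(np.hypot(W[...,0]-.494,W[...,1]+.221)<.022)
    print(" bore(dark)",dark.sum(),W[dark].mean(0) if dark.any() else 0)
    print("px/m",p["fx"])
p=bot.read_camera("top"); im=p["img"]; a=im[195:240,325:410]; b=im[160:235,255:305]; c=im[180:235,120:195]
o=np.zeros((600,800,3),np.uint8)
for i,(r,y,x,f) in enumerate(((a,0,0,6),(b,0,520,5),(c,275,0,5))):
    r=cv2.resize(r,None,fx=f,fy=f,interpolation=0); o[y:y+r.shape[0],x:x+r.shape[1]]=r
cv2.imwrite("pics/z.png",o[...,::-1])
E
python3 s.py
```

```text
top 275 yaw 7.4405583423648505 end [ 0.481  -0.0395] tip [ 0.6418 -0.0185] L 0.1621391468266357 hw 0.01678695451281629 hc 2.5362353639727604e-05
 bore(dark) 31 [ 0.4833 -0.2169  0.125 ]
px/m 500.87800977019964
scene 173 yaw 7.1149667312010525 end [ 0.4782 -0.0428] tip [ 0.6443 -0.0221] L 0.16747115224924838 hw 0.01692364729017643 hc -2.5071861872578173e-05
 bore(dark) 0 0
px/m 529.1302632625341
```

View pics/z.png

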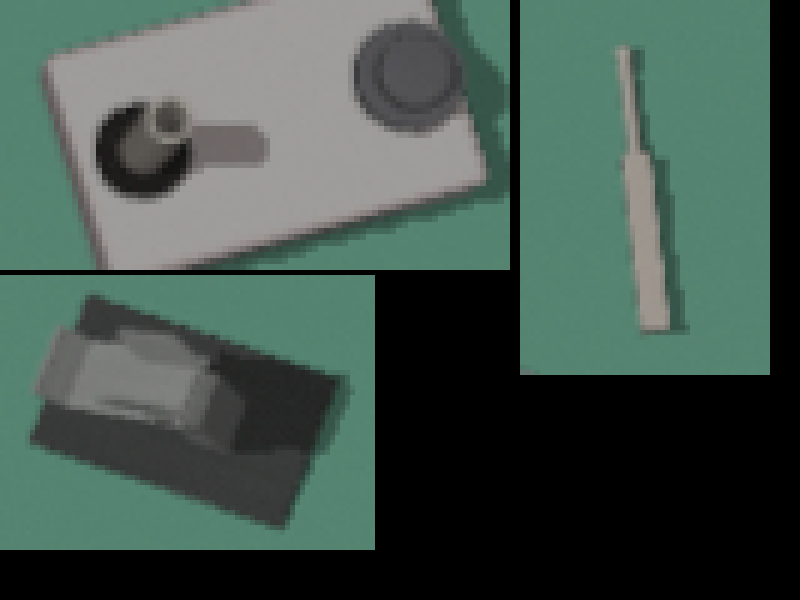

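The enlarged crop shows the tube bore at about px (353.3,214.7), the key at about px (393,207), and the swab with its handle toward the robot, matching the measured yaw of 7.3°.

```bash
cat > g.py <<'E'
import sys
from h import *
from scipy.spatial.transform import Rotation as Ro
np.set_printoptions(precision=4,suppress=True)
o=bot.get_obs(); q=o["tool_rot"]; R=Ro.from_quat([*q[1:],q[0]]).as_matrix(); yaw=np.degrees(np.arctan2(R[1,0],R[0,0]))
print("t",o["t"],"pos",o["eef_pos"],"yaw",yaw,"tilt",R[:,2],"F",o["contact_force"],"w",o["gripper_width"],"gf",o["grasp_force"])
a=list(map(float,sys.argv[1:]))
for i in range(0,len(a),4):
    x,y,z,t=a[i:i+4]; print("delta",R.T@(np.array([x,y,z])-o["eef_pos"]),"spin",((yaw-t)+180)%360-180)
E
python3 g.py .557 -.033 .2 7.3
python3 - <<'E'
from h import *
p=bot.read_camera("top"); print(ray(p,353.3,214.7,.125),ray(p,392.8,206.9,.065))
p=bot.read_camera("scene"); save(p,"s1.png")
print([ (r["xyz"],r["confidence"]) for r in bot.landmark_of(p,"tube_mouth")])
E
```

```text
t 2.35 pos [ 0.2977 -0.6058  0.2393] yaw 26.17197817998828 tilt [ 0. -0. -1.] F [ 0.2169 -0.385  -0.7385] w 1.0060146015973876 gf 0.0
delta [ 0.4853 -0.3997  0.0393] spin 18.871978179988275
[ 0.49204101 -0.22005325  0.125     ] [ 0.5261333  -0.33602512  0.065     ]
[([0.4946, -0.2214, 0.1226], 0.75)]
```

Emit:
{"fn": "send_rows", "kwargs": {
  "deltas": "0.037 -0.0304 0.008 4; 0.074 -0.0608 0.016 8; 0.111 -0.0912 0.024 12; 0.148 -0.1216 0.032 16; 0.185 -0.152 0.039 18.87",
  "claw": 0.6
}}

```text
t: 3.0
eef_pos: [0.3973, -0.386, 0.2002]
tool_rot: [0.0, 0.998, 0.062, 0.0]
contact_force: [0.6, -0.4, -0.5]
gripper_width: 0.599
grasp_force: 0.0
```

```bash
python3 g.py .557 -.033 .08 7.3
```

```text
t 3.0 pos [ 0.3973 -0.386   0.2002] yaw 7.142917312958967 tilt [ 0.0004 -0.0002 -1.    ] F [ 0.6465 -0.4115 -0.467 ] w 0.5993851526806675 gf 0.0
delta [ 0.2023 -0.3304  0.1201] spin -0.1570826870410258
```

Emit:
{"fn": "send_rows", "kwargs": {
  "deltas": "0.025 -0.041 0 0; 0.05 -0.082 0 0; 0.075 -0.123 0 0; 0.1 -0.164 0 0; 0.125 -0.205 0 0"
}}

```text
t: 3.5
eef_pos: [0.4953, -0.1668, 0.2007]
tool_rot: [0.0, 0.998, 0.064, 0.0]
contact_force: [0.9, 0.9, -0.0]
gripper_width: 0.598
grasp_force: 0.0
```

Emit:
{"fn": "send_rows", "kwargs": {
  "deltas": "0.026 -0.042 0 0; 0.05 -0.082 0.02 0; 0.077 -0.125 0.05 0; 0.077 -0.125 0.09 0; 0.077 -0.125 0.12 0"
}}

```text
t: 4.0
eef_pos: [0.5554, -0.0315, 0.0784]
tool_rot: [-0.001, 0.998, 0.066, -0.0]
contact_force: [-0.7, -1.2, -0.8]
gripper_width: 0.6
grasp_force: 0.0
```

```bash
python3 g.py .557 -.033 .010 7.3
```

```text
t 4.0 pos [ 0.5554 -0.0315  0.0784] yaw 7.5695087112980195 tilt [-0.0003  0.0014 -1.    ] F [-0.6872 -1.1769 -0.7511] w 0.6000154522351883 gf 0.0
delta [0.0014 0.0018 0.0684] spin 0.2695087112980161
```

Emit:
{"fn": "send_rows", "kwargs": {
  "deltas": "0.001 0.002 0.025 0; 0.001 0.002 0.05 0; 0.001 0.002 0.067 0; 0.001 0.002 0.067 0"
}}

```text
t: 4.4
eef_pos: [0.5547, -0.0366, 0.0112]
tool_rot: [-0.0, 0.998, 0.064, -0.002]
contact_force: [-0.5, -0.3, -0.2]
gripper_width: 0.602
grasp_force: 0.0
```

Emit:
{"fn": "send_rows", "kwargs": {
  "deltas": "0 0 0 0; 0 0 0 0; 0 0 0 0; 0 0 0 0; 0 0 0 0",
  "claw": 0,
  "force": 30
}}

```text
t: 4.9
eef_pos: [0.5575, -0.0366, 0.0147]
tool_rot: [0.0, 0.998, 0.064, 0.001]
contact_force: [-1.3, 0.5, 7.9]
gripper_width: 0.175
grasp_force: 31.6
```

```bash
python3 g.py .557 -.033 .20 7.3
```

```text
t 4.9 pos [ 0.5575 -0.0366  0.0147] yaw 7.294921850474251 tilt [ 0.0025  0.     -1.    ] F [-1.2604  0.4606  7.9492] w 0.17489446751387883 gf 31.644732356071472
delta [ 0.0004 -0.0036 -0.1853] spin -0.0050781495257581355
```

Emit:
{"fn": "send_rows", "kwargs": {
  "deltas": "0 0 -0.03 0; 0 0 -0.07 0; 0 0 -0.11 0; 0 0 -0.15 0; 0 0 -0.185 0"
}}

```text
t: 5.4
eef_pos: [0.5565, -0.0368, 0.201]
tool_rot: [0.0, 0.998, 0.064, 0.001]
contact_force: [0.0, 0.0, 0.2]
gripper_width: 0.17
grasp_force: 30.8
```

```bash
python3 g.py
python3 - <<'E'
from h import *
a=[]
for n in("top","scene"):
    p=bot.read_camera(n)
    for q in("swab","swab_tip","swab_end"): print(n,q,[(np.round(r["xyz"],4).tolist(),round(r["confidence"],2)) for r in bot.landmark_of(p,q)][:4])
    uv=(200,320,100,220) if n=="top" else (200,340,150,290)
    a.append(cv2.resize(p["img"][uv[2]:uv[3],uv[0]:uv[1]],(400,400 if n=="top" else 400)))
cv2.imwrite("pics/l1.png",np.hstack(a)[...,::-1])
E
```

```text
t 5.4 pos [ 0.5565 -0.0368  0.201 ] yaw 7.293205632004687 tilt [ 0.0019 -0.0001 -1.    ] F [0.0441 0.0007 0.1512] w 0.1703056573177969 gf 30.836865305900574
top swab [([0.2427, -0.42, 0.0082], 0.63)]
top swab_tip [([0.309, -0.4052, 0.0102], 0.65), ([0.5282, -0.3421, 0.0665], 0.29)]
top swab_end [([0.1507, -0.4483, 0.0093], 0.86), ([0.5108, 0.2596, 0.1378], 0.45)]
scene swab [([0.2432, -0.4232, 0.0055], 0.62), ([0.5103, -0.2829, -0.0012], 0.6), ([0.5756, -0.0388, 0.193], 0.53)]
scene swab_tip [([0.3054, -0.4068, 0.0107], 0.69), ([0.6424, -0.0204, 0.1954], 0.65)]
scene swab_end [([0.4786, -0.0473, 0.192], 0.58), ([0.1479, -0.4477, 0.0101], 0.5), ([0.3701, 0.014, -0.0022], 0.44)]
```

View pics/l1.png

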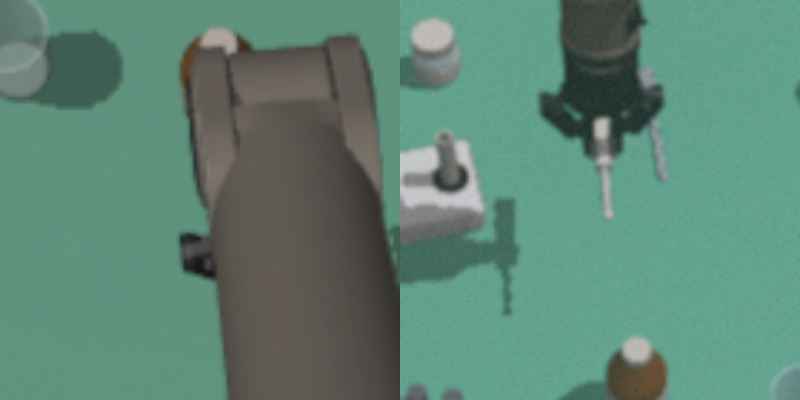

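The swab is held level about 21 mm behind the shoulder, with the tip forward. I'll tilt it tip-down by lowering the handle's back part onto the fixed tube rim, then lay it in the rest.

```bash
python3 g.py .4836 -.186 .2 106
```

```text
t 5.8 pos [ 0.5554 -0.0367  0.1968] yaw 7.307978336988772 tilt [-0.0028 -0.     -1.    ] F [-0.1315  0.1981 -0.6135] w 0.18009482432373172 gf 30.8283931016922
delta [-0.0902  0.139  -0.003 ] spin -98.69202166301123
```

Emit:
{"fn": "send_rows", "kwargs": {
  "deltas": "-0.01 0.015 -0.003 -8.5; -0.02 0.03 -0.003 -17; -0.03 0.045 -0.003 -25.5; -0.04 0.06 -0.003 -34; -0.05 0.075 -0.003 -42.5"
}}

```text
t: 6.3
eef_pos: [0.5153, -0.1179, 0.2001]
tool_rot: [-0.001, 0.906, 0.424, -0.001]
contact_force: [1.2, -0.7, 0.3]
gripper_width: 0.179
grasp_force: 30.8
```

```bash
python3 g.py .4836 -.186 .2 106
```

```text
t 6.3 pos [ 0.5153 -0.1179  0.2001] yaw 50.163466649703174 tilt [-0.0022  0.0005 -1.    ] F [ 1.1805 -0.6855  0.3387] w 0.1788319026640703 gf 30.838961005210876
delta [-0.0726  0.0193  0.0001] spin -55.83653335029683
```

Emit:
{"fn": "send_rows", "kwargs": {
  "deltas": "-0.015 0.004 0 -8.5; -0.029 0.008 0 -17; -0.044 0.012 0 -25.5; -0.058 0.016 0 -34; -0.073 0.019 0 -42.5"
}}

```text
t: 6.8
eef_pos: [0.4829, -0.1857, 0.2001]
tool_rot: [-0.001, 0.691, 0.723, -0.0]
contact_force: [-0.5, 0.3, -0.5]
gripper_width: 0.177
grasp_force: 30.8
```

Emit:
{"fn": "send_rows", "kwargs": {
  "deltas": "0 0 0 -8.5; 0 0 0.01 -13.4; 0 0 0.03 -13.4; 0 0 0.045 -13.4; 0 0 0.045 -13.4"
}}

```text
t: 7.3
eef_pos: [0.4816, -0.1849, 0.1535]
tool_rot: [-0.003, 0.604, 0.797, -0.001]
contact_force: [0.5, -1.0, -1.3]
gripper_width: 0.178
grasp_force: 30.8
```

```bash
python3 g.py .4836 -.186 .13 106
python3 - <<'E'
from h import *
p=bot.read_camera("scene");a=[cv2.resize(p["img"][150:270,150:270],(400,400))]
p=bot.read_camera("top");a.append(cv2.resize(p["img"][150:270,290:410],(400,400)))
cv2.imwrite("pics/l2.png",np.hstack(a)[...,::-1])
E
```

```text
t 7.3 pos [ 0.4816 -0.1849  0.1535] yaw 105.70330765987251 tilt [-0.0055  0.0022 -1.    ] F [ 0.5417 -0.9658 -1.3266] w 0.17759238202937042 gf 30.822372436523438
delta [-0.0017  0.0017  0.0235] spin -0.29669234012749257
```

View pics/l2.png

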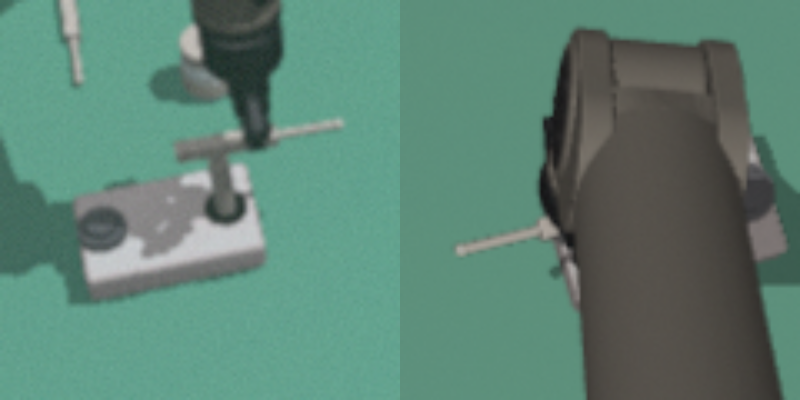

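The handle lies right above the tube mouth, and the fingers clear it. Lowering slowly to tilt it.

Emit:
{"fn": "send_rows", "kwargs": {
  "deltas": "0 0 0.01 0; 0 0 0.014 0; 0 0 0.018 0; 0 0 0.022 0; 0 0 0.025 0"
}}

```text
t: 7.9
eef_pos: [0.4835, -0.1843, 0.132]
tool_rot: [-0.001, 0.604, 0.797, 0.0]
contact_force: [-5.2, 5.5, 13.2]
gripper_width: 0.175
grasp_force: 34.8
```

```bash
python3 g.py
python3 - <<'E'
from h import *
p=bot.read_camera("scene")
for q in("swab","swab_tip","swab_end"): print(q,[(np.round(r["xyz"],4).tolist(),round(r["confidence"],2)) for r in bot.landmark_of(p,q)][:4])
E
```

```text
t 7.9 pos [ 0.4835 -0.1843  0.132 ] yaw 105.73037301712392 tilt [-0.0008  0.0008 -1.    ] F [-5.1758  5.5135 13.2139] w 0.17532678551838846 gf 34.79619383811951
swab [([0.4783, -0.1676, 0.1236], 0.59), ([0.2467, -0.4208, 0.0051], 0.48)]
swab_tip [([0.3056, -0.4068, 0.0102], 0.66), ([0.5084, -0.2825, 0.0009], 0.57), ([0.4596, -0.0972, 0.1136], 0.45)]
swab_end [([0.5046, -0.2599, 0.144], 0.53), ([0.15, -0.4484, 0.0079], 0.48), ([0.5111, 0.259, 0.1346], 0.33)]
```

It pivots in the fingers as planned, so I'll ease the grip to 20 N and continue.

Emit:
{"fn": "send_rows", "kwargs": {
  "deltas": "0 0 0.003 0; 0 0 0.007 0; 0 0 0.011 0; 0 0 0.015 0; 0 0 0.018 0",
  "force": 20
}}

```text
t: 8.6
eef_pos: [0.4836, -0.1845, 0.1143]
tool_rot: [-0.0, 0.604, 0.797, -0.0]
contact_force: [-7.1, 3.2, 15.1]
gripper_width: 0.177
grasp_force: 43.4
```

```bash
python3 g.py
python3 - <<'E'
from h import *
p=bot.read_camera("scene")
for q in("swab","swab_tip","swab_end"): print(q,[(np.round(r["xyz"],4).tolist(),round(r["confidence"],2)) for r in bot.landmark_of(p,q)][:4])
E
```

```text
t 8.6 pos [ 0.4836 -0.1845  0.1143] yaw 105.73383470843876 tilt [-0.0004  0.0001 -1.    ] F [-7.1474  3.2304 15.0742] w 0.17709186233067686 gf 43.354010581970215
swab [([0.4788, -0.1725, 0.1015], 0.48), ([0.2424, -0.4213, 0.0084], 0.42), ([0.5106, 0.2569, 0.1345], 0.27)]
swab_tip [([0.4633, -0.1147, 0.0624], 0.48), ([0.3057, -0.4058, 0.0103], 0.41)]
swab_end [([0.1483, -0.4501, 0.009], 0.52), ([0.499, -0.2504, 0.1605], 0.46)]
```

Emit:
{"fn": "send_rows", "kwargs": {
  "deltas": "0 0 0.003 0; 0 0 0.006 0; 0 0 0.009 0; 0 0 0.011 0; 0 0 0.011 0"
}}

```text
t: 9.3
eef_pos: [0.4853, -0.1838, 0.1038]
tool_rot: [0.001, 0.603, 0.798, 0.001]
contact_force: [-2.1, 6.0, 11.5]
gripper_width: 0.177
grasp_force: 49.2
```

Emit:
{"fn": "send_rows", "kwargs": {
  "deltas": "0 0 -0.02 0; 0 0 -0.05 0; 0 0 -0.09 0; 0 0 -0.13 0; 0 0 -0.13 0",
  "force": 30
}}

```text
t: 9.8
eef_pos: [0.4872, -0.1861, 0.2378]
tool_rot: [0.005, 0.604, 0.797, 0.002]
contact_force: [1.6, -0.5, -1.1]
gripper_width: 0.178
grasp_force: 47.3
```

```bash
python3 g.py .52 .30 .25 70.2
python3 - <<'E'
from h import *
for n in("scene","top"):
    p=bot.read_camera(n)
    for q in("swab","swab_tip","swab_end"): print(q,[(np.round(r["xyz"],4).tolist(),round(r["confidence"],2)) for r in bot.landmark_of(p,q)][:4])
E
```

```text
t 9.8 pos [ 0.4872 -0.1861  0.2378] yaw 105.69471945645529 tilt [ 0.0097 -0.0036 -0.9999] F [ 1.6112 -0.4558 -1.0613] w 0.17840863626897718 gf 47.30829298496246
delta [ 0.459   0.1632 -0.0136] spin 35.4947194564553
swab [([0.2422, -0.4237, 0.0076], 0.64), ([0.4828, -0.1773, 0.2237], 0.45), ([0.7833, 0.1814, -0.0005], 0.44)]
swab_tip [([0.4735, -0.1326, 0.178], 0.72), ([0.3034, -0.4055, 0.0111], 0.48)]
swab_end [([0.1461, -0.4483, 0.0092], 0.63), ([0.5004, -0.2408, 0.2966], 0.48)]
swab [([0.2442, -0.4211, 0.0063], 0.89), ([0.4775, -0.1781, 0.2187], 0.54)]
swab_tip [([0.3696, 0.0179, 0.0006], 0.64), ([0.3083, -0.4069, 0.0094], 0.63), ([0.4673, -0.1343, 0.1649], 0.52)]
swab_end [([0.5118, 0.2606, 0.1417], 0.44)]
```

Tilt is now about 48°, with a consistent 165 mm length between tip and end. Moving to the rest.

```bash
python3 g.py .531 .3146 .25 70.2
```

```text
t 10.2 pos [ 0.4831 -0.1852  0.2311] yaw 105.70657226868576 tilt [-0.002   0.0009 -1.    ] F [-0.3932 -0.3337 -1.1679] w 0.17251445431494022 gf 47.35331475734711
delta [ 0.4682  0.1814 -0.0185] spin 35.50657226868577
```

Emit:
{"fn": "send_rows", "kwargs": {
  "deltas": "0.042 0.016 -0.01 4; 0.084 0.032 -0.019 8; 0.126 0.049 -0.019 12; 0.168 0.065 -0.019 16; 0.21 0.081 -0.019 20"
}}

```text
t: 10.7
eef_pos: [0.5046, 0.0403, 0.2509]
tool_rot: [-0.0, 0.734, 0.679, -0.0]
contact_force: [1.4, -0.5, -0.1]
gripper_width: 0.174
grasp_force: 47.3
```

```bash
python3 g.py .531 .3146 .25 70.2
```

```text
t 10.7 pos [0.5046 0.0403 0.2509] yaw 85.521209830707 tilt [-0.0006 -0.0001 -1.    ] F [ 1.4422 -0.5421 -0.0556] w 0.17411833538463833 gf 47.30247437953949
delta [0.2755 0.0049 0.0009] spin 15.321209830707005
```

Emit:
{"fn": "send_rows", "kwargs": {
  "deltas": "0.042 0.001 0 4; 0.084 0.002 0 8; 0.126 0.003 0 12; 0.168 0.004 0 15.3; 0.21 0.005 0 15.3"
}}

```text
t: 11.2
eef_pos: [0.5254, 0.2493, 0.2506]
tool_rot: [-0.0, 0.818, 0.576, -0.001]
contact_force: [0.5, -0.5, -0.4]
gripper_width: 0.176
grasp_force: 47.3
```

```bash
python3 g.py .531 .3146 .17 70.2
```

```text
t 11.2 pos [0.5254 0.2493 0.2506] yaw 70.29981120145644 tilt [-0.0009 -0.0005 -1.    ] F [ 0.5228 -0.4871 -0.4185] w 0.17573694478137072 gf 47.3026567697525
delta [ 0.0635 -0.0167  0.0805] spin 0.09981120145641853
```

Emit:
{"fn": "send_rows", "kwargs": {
  "deltas": "0.032 -0.008 0.02 0; 0.064 -0.017 0.04 0; 0.064 -0.017 0.06 0; 0.064 -0.017 0.08 0; 0.064 -0.017 0.08 0"
}}

```text
t: 11.7
eef_pos: [0.5292, 0.3125, 0.1675]
tool_rot: [-0.0, 0.817, 0.577, -0.003]
contact_force: [0.2, -0.1, -0.8]
gripper_width: 0.173
grasp_force: 47.3
```

```bash
cat > v.py <<'E'
import sys
from h import *
from g import o
def rest(x): x=np.array(x)-[.529,.309,0]; c,s=np.cos(1.2259),np.sin(1.2259); return np.round([c*x[0]+s*x[1],-s*x[0]+c*x[1],x[2]],4)
ims=[]
for n in("scene","top"):
    p=bot.read_camera(n)
    for q in("swab","swab_tip","swab_end","rest_low","rest_high"): print(n,q,[(rest(r["xyz"]).tolist(),round(r["confidence"],2)) for r in bot.landmark_of(p,q) if np.hypot(*(np.array(r["xyz"])[:2]-[.529,.309]))<.2])
    a,b,c,d=(170,270,330,430) if n=="scene" else (150,250,110,210)
    ims.append(cv2.resize(p["img"][a:b,c:d],(400,400)))
print("TCP rest",rest(o["eef_pos"]))
cv2.imwrite("pics/v.png",np.hstack(ims)[...,::-1])
E
python3 v.py
```

```text
t 11.7 pos [0.5292 0.3125 0.1675] yaw 70.44567020243343 tilt [-0.0058 -0.0035 -1.    ] F [ 0.2117 -0.1484 -0.8444] w 0.17314271321624605 gf 47.2666472196579
scene swab [([0.012, 0.0011, 0.1535], 0.74)]
scene swab_tip [([0.0597, 0.0021, 0.1062], 0.54)]
scene swab_end [([-0.0557, 0.0003, 0.227], 0.73)]
scene rest_low []
scene rest_high [([-0.0494, 0.0002, 0.1353], 0.77)]
top swab []
top swab_tip []
top swab_end []
top rest_low []
top rest_high []
TCP rest [0.0034 0.001  0.1675]
```

View pics/v.png

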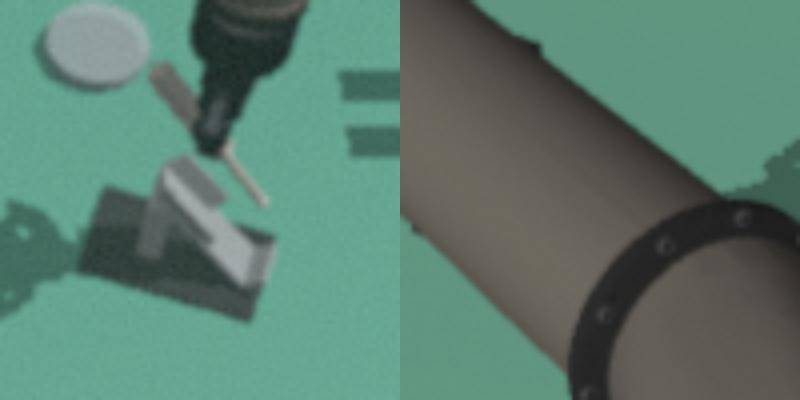

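The swab is aligned over the chute at about 46° and within 2 mm laterally. Lowering to just above the wall tops, then releasing.

Emit:
{"fn": "send_rows", "kwargs": {
  "deltas": "0.003 0 0.015 0; 0.003 0 0.03 0; 0.003 0 0.04 0; 0.003 0 0.048 0; 0.003 0 0.051 0"
}}

```text
t: 12.8
eef_pos: [0.5314, 0.3161, 0.1186]
tool_rot: [-0.0, 0.817, 0.576, -0.001]
contact_force: [0.3, -0.8, -0.6]
gripper_width: 0.177
grasp_force: 47.3
```

```bash
python3 g.py .531 .3146 .116 70.2
```

```text
t 12.8 pos [0.5314 0.3161 0.1186] yaw 70.40941528244261 tilt [-0.002  -0.0012 -1.    ] F [ 0.2887 -0.8436 -0.64  ] w 0.17676096991541737 gf 47.29018270969391
delta [-0.0015  0.0001  0.0026] spin 0.2094152824425919
```

Emit:
{"fn": "send_rows", "kwargs": {
  "deltas": "0 0 0.002 0; 0 0 0.004 0; 0 0 0.004 0"
}}

```text
t: 13.1
eef_pos: [0.5322, 0.3166, 0.1165]
tool_rot: [0.0, 0.817, 0.576, 0.0]
contact_force: [0.0, 1.3, 0.0]
gripper_width: 0.175
grasp_force: 47.3
```

Emit:
{"fn": "send_rows", "kwargs": {
  "deltas": "0 0 0 0; 0 0 0 0; 0 0 0 0; 0 0 0 0; 0 0 0 0",
  "claw": 0.5
}}

```text
t: 13.6
eef_pos: [0.5321, 0.3165, 0.1164]
tool_rot: [0.0, 0.817, 0.576, 0.0]
contact_force: [0.2, -1.0, -0.1]
gripper_width: 0.502
grasp_force: 0.0
```

Emit:
{"fn": "send_rows", "kwargs": {
  "deltas": "0 0 -0.02 0; 0 0 -0.05 0; 0 0 -0.09 0; 0 0 -0.13 0; 0 0 -0.13 0"
}}

```text
t: 14.1
eef_pos: [0.5344, 0.319, 0.2527]
tool_rot: [0.0, 0.817, 0.576, 0.005]
contact_force: [-0.1, 0.3, -0.7]
gripper_width: 0.498
grasp_force: 0.0
```

```bash
python3 v.py
```

```text
t 14.1 pos [0.5344 0.319  0.2527] yaw 70.40047996555629 tilt [ 0.0088  0.0058 -0.9999] F [-0.149   0.2945 -0.7206] w 0.4982084026489899 gf 0.0
scene swab [([0.0694, -0.0047, 0.0425], 0.66)]
scene swab_tip [([0.1269, -0.0073, -0.002], 0.63), ([0.0663, -0.0001, 0.0403], 0.32)]
scene swab_end [([-0.0147, 0.0049, 0.0951], 0.82)]
scene rest_low [([0.0685, 0.0013, 0.0236], 0.83)]
scene rest_high [([-0.0518, 0.0003, 0.134], 0.82)]
top swab []
top swab_tip []
top swab_end []
top rest_low []
top rest_high []
TCP rest [ 0.0112 -0.0017  0.2527]
```

View pics/v.png

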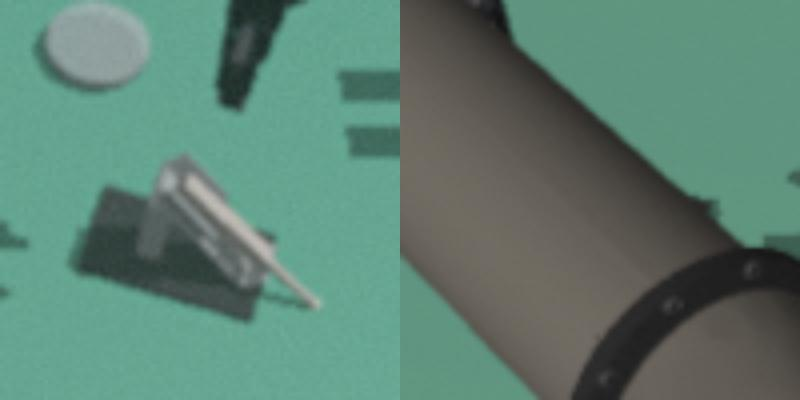

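The swab slid over the stop. Its tip is now on the bench at about rest-x 127 mm, with the handle still leaning in the chute. I'll re-grip it on the shaft below the chute's walls, so I can lower it almost fully home before letting go.

```bash
python3 g.py .5662 .3955 .10 65.3
```

```text
t 14.7 pos [0.5319 0.3165 0.2459] yaw 70.40693149556158 tilt [-0.0006 -0.0003 -1.    ] F [-1.0601  0.1349 -0.1423] w 0.5034350611511704 gf 0.0
delta [0.086  0.0058 0.1458] spin 5.106931495561582
```

Emit:
{"fn": "send_rows", "kwargs": {
  "deltas": "0.04 0.003 0 5.1; 0.086 0.006 0.02 5.1; 0.086 0.006 0.065 5.1; 0.086 0.006 0.11 5.1; 0.086 0.006 0.146 5.1"
}}

```text
t: 15.2
eef_pos: [0.5658, 0.3952, 0.0973]
tool_rot: [0.0, 0.842, 0.54, -0.001]
contact_force: [0.7, -0.3, -0.2]
gripper_width: 0.503
grasp_force: 0.0
```

Emit:
{"fn": "send_rows", "kwargs": {
  "deltas": "0 0 0 0; 0 0 0 0"
}}

```text
t: 15.4
eef_pos: [0.5666, 0.3957, 0.1007]
tool_rot: [-0.0, 0.842, 0.54, -0.0]
contact_force: [0.5, -0.5, 1.6]
gripper_width: 0.502
grasp_force: 0.0
```

```bash
python3 g.py .5662 .3955 .026 65.3; python3 v.py | grep scene
```

```text
t 15.4 pos [0.5666 0.3957 0.1007] yaw 65.3034302986209 tilt [-0.0006 -0.0001 -1.    ] F [ 0.4753 -0.4798  1.5726] w 0.5017046554549136 gf 0.0
delta [-0.0004 -0.0002  0.0747] spin 0.0034302986209127084
scene swab [([0.069, -0.004, 0.0414], 0.59)]
scene swab_tip [([0.1249, -0.0055, 0.0038], 0.8), ([-0.0519, -0.0024, 0.1335], 0.6)]
scene swab_end [([-0.0136, 0.0009, 0.0962], 0.62)]
scene rest_low [([0.0669, 0.0047, 0.0264], 0.68)]
scene rest_high [([-0.048, 0.0003, 0.1357], 0.88)]
```

View pics/v.png

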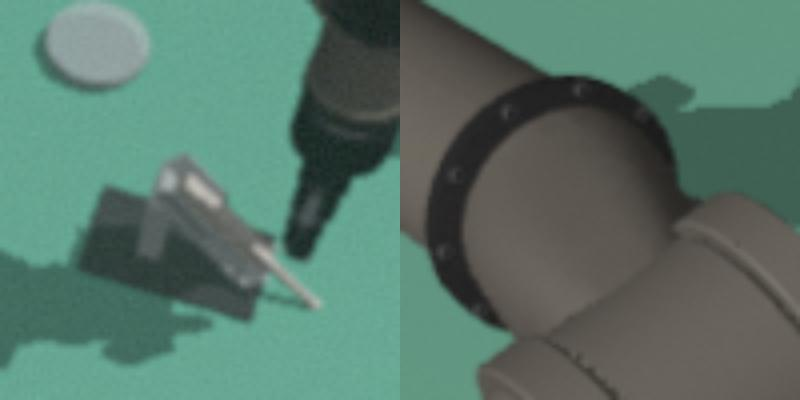

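The gripper is centred above the shaft, and the swab hasn't moved. Descending to grip it.

Emit:
{"fn": "send_rows", "kwargs": {
  "deltas": "0 -0.001 0.02 0; 0 -0.001 0.04 0; 0 -0.001 0.06 0; 0 -0.001 0.074 0; 0 -0.001 0.074 0"
}}

```text
t: 16.5
eef_pos: [0.5644, 0.3948, 0.024]
tool_rot: [0.0, 0.842, 0.54, -0.002]
contact_force: [0.2, -0.9, -0.2]
gripper_width: 0.498
grasp_force: 0.0
```

Emit:
{"fn": "send_rows", "kwargs": {
  "deltas": "0 0 0 0; 0 0 0 0; 0 0 0 0; 0 0 0 0; 0 0 0 0",
  "claw": 0,
  "force": 50
}}

```text
t: 17.0
eef_pos: [0.5664, 0.3966, 0.0275]
tool_rot: [-0.0, 0.842, 0.539, 0.001]
contact_force: [1.0, -0.1, 3.7]
gripper_width: 0.061
grasp_force: 49.1
```

```bash
python3 g.py; python3 v.py | grep scene
```

```text
t 17.0 pos [0.5664 0.3966 0.0275] yaw 65.29456544383999 tilt [ 0.0017  0.0013 -1.    ] F [ 0.9815 -0.1418  3.6751] w 0.06080983323145544 gf 49.099701046943665
scene swab [([0.0649, -0.0028, 0.0381], 0.52)]
scene swab_tip [([0.1264, -0.0052, 0.0032], 0.55), ([0.069, 0.0026, 0.0217], 0.38)]
scene swab_end [([-0.0167, 0.0012, 0.0957], 0.64)]
scene rest_low [([0.0688, -0.0012, 0.0272], 0.66)]
scene rest_high [([-0.0525, -0.0012, 0.1335], 0.79)]
```

Emit:
{"fn": "send_rows", "kwargs": {
  "deltas": "0 0 -0.02 0; 0 0 -0.05 0; 0 0 -0.08 0; 0 0 -0.11 0; 0 0 -0.14 0"
}}

```text
t: 18.1
eef_pos: [0.5652, 0.3957, 0.1684]
tool_rot: [-0.0, 0.842, 0.54, -0.0]
contact_force: [0.6, 0.8, -0.4]
gripper_width: 0.058
grasp_force: 49.0
```

Emit:
{"fn": "send_rows", "kwargs": {
  "deltas": "0 0 0 0; 0 0 0 0"
}}

```text
t: 18.3
eef_pos: [0.5657, 0.396, 0.1678]
tool_rot: [0.0, 0.842, 0.54, 0.001]
contact_force: [0.5, 0.0, -1.1]
gripper_width: 0.061
grasp_force: 48.9
```

```bash
python3 v.py; python3 g.py
```

```text
t 18.3 pos [0.5657 0.396  0.1678] yaw 65.30120348279705 tilt [ 0.0013  0.0007 -1.    ] F [ 0.5212  0.0044 -1.1176] w 0.060748545597152356 gf 48.947136998176575
scene swab [([0.0665, -0.003, 0.1803], 0.82)]
scene swab_tip [([0.1256, -0.0067, 0.1453], 0.57), ([0.0663, 0.0026, 0.0266], 0.37)]
scene swab_end [([-0.016, 0.0018, 0.235], 0.8)]
scene rest_low [([0.0661, 0.0007, 0.0267], 0.61)]
scene rest_high [([-0.0509, -0.0003, 0.1347], 0.87)]
top swab []
top swab_tip []
top swab_end []
top rest_low []
top rest_high []
TCP rest [ 0.0943 -0.0052  0.1678]
t 18.9 pos [0.5656 0.3959 0.1661] yaw 65.30240799063428 tilt [-0.0002 -0.0002 -1.    ] F [-0.0687  0.2665 -0.6182] w 0.05978140161692137 gf 48.958473801612854
```

```bash
python3 g.py .5429 .3476 .12 70.2
```

```text
t 18.9 pos [0.5656 0.3959 0.1661] yaw 65.30240799063428 tilt [-0.0002 -0.0002 -1.    ] F [-0.0687  0.2665 -0.6182] w 0.05978140161692137 gf 48.958473801612854
delta [-0.0534 -0.0004  0.0461] spin -4.897592009365724
```

Emit:
{"fn": "send_rows", "kwargs": {
  "deltas": "-0.02 0 0 -4.9; -0.04 0 0 -4.9; -0.0534 0 0.015 -4.9; -0.0534 0 0.035 -4.9; -0.0534 0 0.046 -4.9"
}}

```text
t: 19.4
eef_pos: [0.543, 0.3464, 0.1191]
tool_rot: [0.0, 0.818, 0.575, -0.001]
contact_force: [0.0, -0.7, -0.3]
gripper_width: 0.059
grasp_force: 49.0
```

Emit:
{"fn": "send_rows", "kwargs": {
  "deltas": "0 0 0 0; 0 0 0 0"
}}

```text
t: 19.6
eef_pos: [0.5435, 0.3481, 0.1207]
tool_rot: [-0.0, 0.818, 0.575, 0.0]
contact_force: [1.2, 0.5, -2.0]
gripper_width: 0.065
grasp_force: 49.0
```

```bash
python3 v.py; python3 g.py
```

```text
t 19.6 pos [0.5435 0.3481 0.1207] yaw 70.22883528836958 tilt [ 0.0001  0.0006 -1.    ] F [ 1.2368  0.4591 -1.9701] w 0.06517074898291848 gf 48.971001505851746
scene swab [([0.01, 0.0011, 0.1334], 0.5)]
scene swab_tip [([0.0746, 0.0034, 0.0982], 0.64)]
scene swab_end [([-0.067, 0.0015, 0.1906], 0.68), ([-0.0519, -0.0005, 0.1328], 0.28)]
scene rest_low [([0.0656, 0.0028, 0.0231], 0.78)]
scene rest_high [([-0.0525, -0.0017, 0.136], 0.67)]
top swab []
top swab_tip []
top swab_end []
top rest_low []
top rest_high []
TCP rest [ 0.0417 -0.0004  0.1207]
t 20.2 pos [0.5434 0.3474 0.1203] yaw 70.19799562491235 tilt [ 0.0001  0.     -1.    ] F [-0.0863  0.0722 -0.3291] w 0.055806184037177506 gf 48.965858817100525
```

Emit:
{"fn": "send_rows", "kwargs": {
  "deltas": "-0.0045 0.001 0.01 0; -0.0045 0.001 0.025 0; -0.0045 0.001 0.04 0; -0.0045 0.001 0.047 0; -0.0045 0.001 0.05 0"
}}

```text
t: 20.7
eef_pos: [0.5422, 0.3428, 0.0689]
tool_rot: [-0.0, 0.818, 0.575, -0.001]
contact_force: [0.1, -0.5, 2.8]
gripper_width: 0.062
grasp_force: 49.3
```

Emit:
{"fn": "send_rows", "kwargs": {
  "deltas": "0 0 0.002 0; 0 0 0.004 0; 0 0 0.006 0; 0 0 0.008 0; 0 0 0.01 0"
}}

```text
t: 21.2
eef_pos: [0.5433, 0.3435, 0.061]
tool_rot: [-0.0, 0.818, 0.575, 0.001]
contact_force: [1.1, 1.8, 3.6]
gripper_width: 0.06
grasp_force: 48.9
```

```bash
python3 g.py; python3 v.py
```

```text
t 21.2 pos [0.5433 0.3435 0.061 ] yaw 70.20622749745984 tilt [ 0.0015  0.0011 -1.    ] F [1.1152 1.8003 3.5832] w 0.059662771382925646 gf 48.94846022129059
t 21.2 pos [0.5433 0.3435 0.061 ] yaw 70.20622749745984 tilt [ 0.0015  0.0011 -1.    ] F [1.1152 1.8003 3.5832] w 0.059662771382925646 gf 48.94846022129059
scene swab [([0.0137, -0.0005, 0.0734], 0.68)]
scene swab_tip [([0.0665, -0.0003, 0.0317], 0.48)]
scene swab_end [([-0.0669, -0.0017, 0.1435], 0.5)]
scene rest_low [([0.0653, 0.0042, 0.0236], 0.9)]
scene rest_high [([-0.0531, -0.0013, 0.1368], 0.73)]
top swab []
top swab_tip []
top swab_end []
top rest_low []
top rest_high []
TCP rest [ 0.0373 -0.0018  0.061 ]
```

The pivot works: the tip is inside the stop, about 9 mm above the chute floor. Going 4 mm lower, then a small opening.

Emit:
{"fn": "send_rows", "kwargs": {
  "deltas": "0 0 0.002 0; 0 0 0.004 0; 0 0 0.005 0; 0 0 0.005 0"
}}

```text
t: 22.2
eef_pos: [0.543, 0.3432, 0.0558]
tool_rot: [-0.0, 0.818, 0.575, 0.0]
contact_force: [2.1, 2.2, 6.7]
gripper_width: 0.066
grasp_force: 49.5
```

Emit:
{"fn": "send_rows", "kwargs": {
  "deltas": "0 0 0 0; 0 0 0 0; 0 0 0 0; 0 0 0 0",
  "claw": 0.2
}}

```text
t: 22.6
eef_pos: [0.5422, 0.3424, 0.0547]
tool_rot: [0.0, 0.818, 0.575, -0.001]
contact_force: [-0.2, 2.5, -0.2]
gripper_width: 0.198
grasp_force: 0.6
```

```bash
python3 g.py; python3 v.py|grep scene
```

```text
t 22.6 pos [0.5422 0.3424 0.0547] yaw 70.20430493274387 tilt [-0.0012 -0.0009 -1.    ] F [-0.2301  2.5061 -0.2276] w 0.198318357430806 gf 0.6035666749812663
scene swab [([0.016, -0.0016, 0.0662], 0.53)]
scene swab_tip [([0.069, -0.0019, 0.0187], 0.57)]
scene swab_end [([-0.0528, -0.0023, 0.1366], 0.65)]
scene rest_low [([0.0696, 0.0048, 0.0226], 0.82)]
scene rest_high [([-0.0509, 0.0003, 0.1376], 0.83)]
```

The swab is home in the rest. Lifting away.

Emit:
{"fn": "send_rows", "kwargs": {
  "deltas": "0 0 -0.01 0; 0 0 -0.03 0; 0 0 -0.06 0; 0 0 -0.1 0; 0 0 -0.14 0"
}}

```text
t: 23.7
eef_pos: [0.5425, 0.3425, 0.1972]
tool_rot: [0.0, 0.818, 0.575, -0.0]
contact_force: [1.3, -0.1, 0.3]
gripper_width: 0.2
grasp_force: 0.0
```

Emit:
{"fn": "send_rows", "kwargs": {
  "deltas": "0 0 0 0; 0 0 0 0; 0 0 0 0",
  "claw": 0.5
}}

```text
t: 24.0
eef_pos: [0.5423, 0.3421, 0.1945]
tool_rot: [0.0, 0.818, 0.575, -0.001]
contact_force: [0.2, 0.3, -0.2]
gripper_width: 0.504
grasp_force: 0.0
```

```bash
python3 v.py; python3 g.py .5137 .2664 .2 70.2
```

```text
t 24.0 pos [0.5423 0.3421 0.1945] yaw 70.19126741114377 tilt [-0.0011 -0.0014 -1.    ] F [ 0.2428  0.3351 -0.1604] w 0.5040075063712111 gf 0.0
scene swab [([0.0177, 0.0019, 0.0667], 0.71), ([0.0672, -0.0014, 0.0195], 0.26)]
scene swab_tip [([0.0687, 0.0004, 0.0225], 0.6), ([-0.0506, -0.0017, 0.1347], 0.45)]
scene swab_end [([-0.0525, -0.0042, 0.1353], 0.67)]
scene rest_low [([0.0668, 0.0016, 0.0238], 0.91)]
scene rest_high [([-0.0504, -0.0, 0.1349], 0.62), ([-0.0519, -0.0034, 0.1354], 0.62)]
top swab []
top swab_tip []
top swab_end []
top rest_low []
top rest_high []
TCP rest [ 0.0356 -0.0013  0.1945]
t 24.6 pos [0.5427 0.3429 0.1952] yaw 70.20534552991647 tilt [-0.0001 -0.0001 -1.    ] F [ 0.3475 -0.3392 -0.2105] w 0.5008946082019823 gf 0.0
delta [-0.0818 -0.0014 -0.0048] spin 0.005345529916468195
```

View pics/v.png

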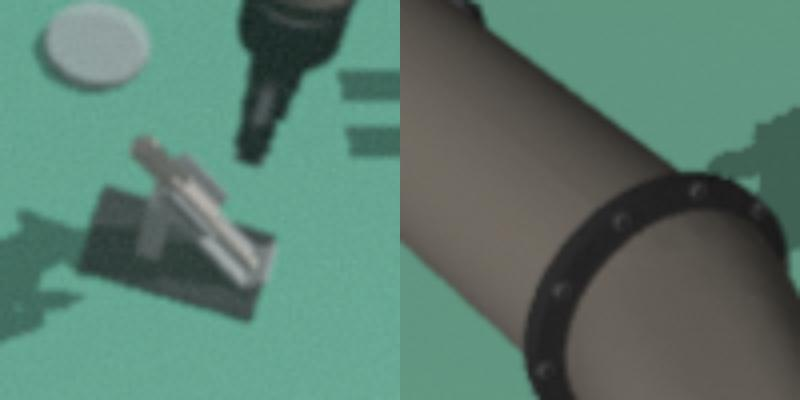

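The swab lies seated in the chute with the handle end standing free. Now I take it by the upper end.

Emit:
{"fn": "send_rows", "kwargs": {
  "deltas": "-0.025 -0.001 0 0; -0.05 -0.001 0 0; -0.074 -0.001 0.01 0; -0.074 -0.001 0.03 0; -0.074 -0.001 0.045 0"
}}

```text
t: 25.1
eef_pos: [0.5168, 0.2726, 0.1497]
tool_rot: [0.0, 0.818, 0.575, 0.0]
contact_force: [1.0, -0.0, 0.5]
gripper_width: 0.502
grasp_force: 0.0
```

```bash
python3 g.py .517 .2729 .119 70.2
```

```text
t 25.1 pos [0.5168 0.2726 0.1497] yaw 70.13246690463261 tilt [ 0.0004 -0.0005 -1.    ] F [ 0.9643 -0.0021  0.5243] w 0.5024742274578555 gf 0.0
delta [0.0003 0.0001 0.0307] spin -0.06753309536739494
```

Emit:
{"fn": "send_rows", "kwargs": {
  "deltas": "0 0 0.015 0; 0 0 0.025 0; 0 0 0.03 0; 0 0 0.03 0"
}}

```text
t: 25.5
eef_pos: [0.5164, 0.2739, 0.1195]
tool_rot: [-0.0, 0.818, 0.575, -0.001]
contact_force: [-0.2, -0.2, -0.5]
gripper_width: 0.503
grasp_force: 0.0
```

Emit:
{"fn": "send_rows", "kwargs": {
  "deltas": "0 0 0 0; 0 0 0 0; 0 0 0 0; 0 0 0 0; 0 0 0 0",
  "claw": 0,
  "force": 40
}}

```text
t: 26.0
eef_pos: [0.5172, 0.274, 0.121]
tool_rot: [0.0, 0.818, 0.575, 0.001]
contact_force: [0.2, -0.2, 4.5]
gripper_width: 0.174
grasp_force: 43.2
```

Emit:
{"fn": "send_rows", "kwargs": {
  "deltas": "0 0 -0.02 0; 0 0 -0.06 0; 0 0 -0.1 0; 0 0 -0.14 0; 0 0 -0.18 0"
}}

```text
t: 26.5
eef_pos: [0.5163, 0.2731, 0.3017]
tool_rot: [0.0, 0.818, 0.575, -0.0]
contact_force: [0.3, -0.0, -0.1]
gripper_width: 0.178
grasp_force: 42.6
```

Emit:
{"fn": "send_rows", "kwargs": {
  "deltas": "0 0 0 0; 0 0 0 0"
}}

```text
t: 26.7
eef_pos: [0.5169, 0.2735, 0.3009]
tool_rot: [0.0, 0.818, 0.575, 0.001]
contact_force: [-0.8, -0.3, -1.5]
gripper_width: 0.174
grasp_force: 42.7
```

```bash
python3 g.py; python3 v.py|grep -v top
```

```text
t 26.7 pos [0.5169 0.2735 0.3009] yaw 70.18530578066883 tilt [ 0.0015  0.0002 -1.    ] F [-0.7585 -0.33   -1.4794] w 0.1736028509578836 gf 42.65042245388031
t 26.7 pos [0.5169 0.2735 0.3009] yaw 70.18530578066883 tilt [ 0.0015  0.0002 -1.    ] F [-0.7585 -0.33   -1.4794] w 0.1736028509578836 gf 42.65042245388031
scene swab [([0.0145, 0.0, 0.2459], 0.45)]
scene swab_tip [([0.0673, -0.0002, 0.2013], 0.72)]
scene swab_end [([-0.0548, -0.0003, 0.3165], 0.51)]
scene rest_low [([0.0676, 0.0028, 0.0242], 0.72), ([0.0687, -0.0005, 0.2004], 0.66)]
scene rest_high [([-0.0514, -0.0033, 0.1355], 0.7), ([0.0682, -0.0003, 0.2017], 0.54)]
TCP rest [-0.0375 -0.0006  0.3009]
```

Held at 45°, 18 mm from the handle end. To bring it upright I'll push the tip against the mixer's near side face, following an arc. First I travel there.

```bash
python3 g.py .50 .0 .27 50 .342 -.325 .25 16.6
```

```text
t 27.3 pos [0.5167 0.2736 0.3001] yaw 70.20231352397978 tilt [-0.0003 -0.0001 -1.    ] F [-0.4301 -0.2032 -0.1284] w 0.17995997687025447 gf 42.647032141685486
delta [-0.263   0.0769  0.0302] spin 20.202313523979797
delta [-0.6223  0.0384  0.0502] spin 53.602313523979774
```

Emit:
{"fn": "send_rows", "kwargs": {
  "deltas": "-0.044 0.013 0.006 4; -0.088 0.026 0.012 8; -0.132 0.039 0.018 12; -0.176 0.052 0.024 16; -0.22 0.064 0.03 20"
}}

```text
t: 27.8
eef_pos: [0.5023, 0.043, 0.2704]
tool_rot: [0.0, 0.906, 0.423, 0.0]
contact_force: [0.2, 0.0, -0.7]
gripper_width: 0.176
grasp_force: 42.6
```

```bash
python3 g.py .342 -.325 .25 16.6
```

```text
t 27.8 pos [0.5023 0.043  0.2704] yaw 50.03394715973887 tilt [ 0.0009 -0.     -1.    ] F [ 0.2066  0.0158 -0.7055] w 0.1755333211507618 gf 42.6383900642395
delta [-0.385   0.1136  0.0202] spin 33.433947159738864
```

Emit:
{"fn": "send_rows", "kwargs": {
  "deltas": "-0.043 0.013 0.004 4; -0.086 0.025 0.008 8; -0.129 0.038 0.012 16; -0.172 0.051 0.016 24; -0.215 0.063 0.02 31"
}}

```text
t: 28.3
eef_pos: [0.4125, -0.1622, 0.2505]
tool_rot: [0.0, 0.986, 0.164, 0.001]
contact_force: [0.1, -1.1, -1.2]
gripper_width: 0.178
grasp_force: 42.6
```

```bash
python3 g.py .342 -.325 .20 16.6
```

```text
t 28.3 pos [ 0.4125 -0.1622  0.2505] yaw 18.890077316713217 tilt [ 0.0011 -0.0004 -1.    ] F [ 0.0549 -1.0572 -1.2059] w 0.17844906531897387 gf 42.63756573200226
delta [-0.1194  0.1312  0.0505] spin 2.290077316713223
```

Emit:
{"fn": "send_rows", "kwargs": {
  "deltas": "-0.03 0.026 0 2.3; -0.06 0.055 0 2.3; -0.09 0.09 0 2.3; -0.1194 0.131 0.01 2.3; -0.1194 0.131 0.05 2.3"
}}

```text
t: 28.8
eef_pos: [0.3434, -0.3318, 0.2035]
tool_rot: [0.005, 0.99, 0.142, 0.003]
contact_force: [1.4, 1.1, -1.6]
gripper_width: 0.175
grasp_force: 42.7
```

Emit:
{"fn": "send_rows", "kwargs": {
  "deltas": "0 0 0.03 0; 0 0 0.05 0; 0 0 0.07 0; 0 0 0.07 0"
}}

```text
t: 29.2
eef_pos: [0.3422, -0.3224, 0.1282]
tool_rot: [-0.002, 0.989, 0.147, -0.002]
contact_force: [-0.1, -0.2, -1.0]
gripper_width: 0.175
grasp_force: 42.6
```

```bash
python3 g.py .356 -.321 .129 16.6;  cat > w.py <<'E'
from h import *
def mx(x): x=np.array(x)-[.510,-.280,0]; c,s=np.cos(.2901),np.sin(.2901); return np.round([c*x[0]+s*x[1],-s*x[0]+c*x[1],x[2]],4)
for n in("scene","top"):
    p=bot.read_camera(n)
    for q in("swab","swab_tip","swab_end","tube_mouth"): print(n,q,[(mx(r["xyz"]).tolist(),np.round(r["xyz"],4)[:2].tolist(),round(r["confidence"],2)) for r in bot.landmark_of(p,q) if np.hypot(*(np.array(r["xyz"])[:2]-[.45,-.28]))<.17])
    if n=="scene": save(p,"w.png")
print("TCP mixer",mx(bot.get_obs()["eef_pos"]))
E
python3 w.py
```

```text
t 29.2 pos [ 0.3422 -0.3224  0.1282] yaw 16.920619044238983 tilt [-0.0037  0.0029 -1.    ] F [-0.1313 -0.2296 -1.0298] w 0.1751097160663593 gf 42.61863112449646
delta [ 0.0136  0.0026 -0.0008] spin 0.32061904423898113
scene swab [([-0.1183, 0.0059, 0.073], [0.395, -0.3082], 0.46)]
scene swab_tip [([-0.0684, 0.0118, 0.0292], [0.4411, -0.2883], 0.47)]
scene swab_end [([-0.1893, 0.0037, 0.1423], [0.3275, -0.3306], 0.55)]
scene tube_mouth [([0.0042, 0.0606, 0.124], [0.4967, -0.2207], 0.66), ([-0.0016, -0.0611, 0.068], [0.5259, -0.339], 0.3)]
top swab [([-0.1182, 0.0022, 0.0748], [0.3961, -0.3117], 0.48)]
top swab_tip [([-0.0755, 0.0043, 0.0297], [0.4364, -0.2975], 0.74)]
top swab_end [([-0.1832, 0.0048, 0.145], [0.3331, -0.3278], 0.69)]
top tube_mouth [([-0.0002, 0.0618, 0.1246], [0.4921, -0.2209], 0.88)]
TCP mixer [-0.1718  0.0056  0.1308]
```

The tip is about 15 mm from the mixer's near face at z ≈ 0.029, as planned. Starting the uprighting arc.

Emit:
{"fn": "send_rows", "kwargs": {
  "deltas": "0.014 0 0 0; 0.023 0 -0.0086 0; 0.0335 0 -0.0164 0; 0.0443 0 -0.023 0; 0.0557 0 -0.029 0"
}}

```text
t: 30.2
eef_pos: [0.3976, -0.3069, 0.1599]
tool_rot: [-0.0, 0.989, 0.147, -0.0]
contact_force: [-3.2, 0.9, -0.9]
gripper_width: 0.176
grasp_force: 43.2
```

```bash
python3 g.py; python3 w.py
```

```text
t 30.2 pos [ 0.3976 -0.3069  0.1599] yaw 16.919944998938856 tilt [-0.0005  0.0002 -1.    ] F [-3.2188  0.9305 -0.9461] w 0.1759482317053946 gf 43.159573674201965
scene swab [([-0.088, 0.0046, 0.0915], [0.4244, -0.3008], 0.72)]
scene swab_tip [([-0.0546, 0.0117, 0.0275], [0.4543, -0.2844], 0.56)]
scene swab_end [([-0.1303, 0.0064, 0.1796], [0.3833, -0.3111], 0.73)]
scene tube_mouth [([0.0052, 0.0601, 0.1248], [0.4978, -0.2209], 0.65)]
top swab [([-0.0882, 0.0058, 0.0895], [0.4238, -0.2997], 0.61), ([-0.0019, 0.0626, 0.1251], [0.4903, -0.2206], 0.2)]
top swab_tip [([-0.0591, 0.0055, 0.0297], [0.4518, -0.2916], 0.51)]
top swab_end [([-0.1297, 0.007, 0.1806], [0.3837, -0.3104], 0.39)]
top tube_mouth [([-0.0042, 0.064, 0.1254], [0.4877, -0.2199], 0.86)]
TCP mixer [-0.1162  0.0059  0.1593]
```

Emit:
{"fn": "send_rows", "kwargs": {
  "deltas": "0.012 0 -0.005 0; 0.024 0 -0.009 0; 0.0366 0 -0.012 0; 0.0493 0 -0.0135 0; 0.0573 0 -0.014 0"
}}

```text
t: 31.2
eef_pos: [0.4534, -0.29, 0.1736]
tool_rot: [0.0, 0.989, 0.148, 0.0]
contact_force: [-1.9, -0.4, -0.3]
gripper_width: 0.177
grasp_force: 45.4
```

Emit:
{"fn": "send_rows", "kwargs": {
  "deltas": "0 0 0 0; 0 0 0 0"
}}

```text
t: 31.4
eef_pos: [0.4526, -0.2905, 0.1734]
tool_rot: [0.0, 0.989, 0.147, 0.001]
contact_force: [-0.3, 0.5, -0.4]
gripper_width: 0.178
grasp_force: 45.3
```

```bash
python3 g.py; python3 w.py
```

```text
t 31.4 pos [ 0.4526 -0.2905  0.1734] yaw 16.928061938577525 tilt [ 0.0017 -0.     -1.    ] F [-0.2728  0.4635 -0.3799] w 0.17808808562379702 gf 45.27084231376648
scene swab [([-0.0649, 0.0046, 0.0996], [0.4465, -0.2942], 0.64)]
scene swab_tip [([-0.0583, 0.0123, 0.0307], [0.4506, -0.2849], 0.61), ([-0.2019, 0.0776, 0.0022], [0.2943, -0.2634], 0.35)]
scene swab_end [([-0.072, 0.0029, 0.1958], [0.4402, -0.2978], 0.59), ([0.0072, 0.0587, 0.1234], [0.5001, -0.2217], 0.57)]
scene tube_mouth [([0.0044, 0.0642, 0.1209], [0.4958, -0.2172], 0.66)]
top swab [([-0.0647, 0.0014, 0.1005], [0.4476, -0.2972], 0.56), ([-0.2004, 0.0777, 0.0002], [0.2958, -0.2629], 0.25)]
top swab_tip [([-0.0031, 0.0604, 0.1228], [0.4898, -0.223], 0.56), ([-0.0658, 0.0073, 0.0317], [0.4449, -0.2918], 0.46)]
top swab_end [([-0.0687, 0.0096, 0.1962], [0.4414, -0.2905], 0.58)]
top tube_mouth [([-0.0006, 0.0595, 0.1272], [0.4924, -0.2232], 0.87)]
TCP mixer [-0.059   0.0063  0.1734]
```

Nearly upright, about 3° short. A slight further push will fix that.

Emit:
{"fn": "send_rows", "kwargs": {
  "deltas": "0.003 0 0 0; 0.006 0 0 0; 0.009 0 0 0; 0.009 0 0 0"
}}

```text
t: 32.3
eef_pos: [0.4602, -0.2881, 0.1731]
tool_rot: [-0.0, 0.989, 0.147, -0.0]
contact_force: [-2.9, -0.9, -0.7]
gripper_width: 0.173
grasp_force: 45.9
```

```bash
python3 g.py; python3 w.py;python3 w.py|grep -v tube
```

```text
t 32.3 pos [ 0.4602 -0.2881  0.1731] yaw 16.91548116912646 tilt [-0.0008  0.     -1.    ] F [-2.9372 -0.8963 -0.7177] w 0.17342977243999916 gf 45.85966408252716
scene swab [([-0.0619, 0.0049, 0.1002], [0.4493, -0.293], 0.52)]
scene swab_tip [([-0.0588, 0.0095, 0.0351], [0.4509, -0.2877], 0.51)]
scene swab_end [([-0.0622, 0.0021, 0.1988], [0.4498, -0.2958], 0.71)]
scene tube_mouth [([0.0053, 0.0615, 0.1249], [0.4975, -0.2195], 0.69)]
top swab [([-0.06, 0.0069, 0.0985], [0.4505, -0.2906], 0.6)]
top swab_tip [([-0.0613, 0.0047, 0.0291], [0.4499, -0.293], 0.51)]
top swab_end [([-0.0619, 0.0053, 0.1984], [0.4492, -0.2926], 0.47)]
top tube_mouth [([0.0036, 0.0625, 0.1242], [0.4956, -0.2191], 0.68)]
TCP mixer [-0.0501  0.0065  0.1732]
scene swab [([-0.0626, 0.004, 0.0986], [0.4489, -0.2941], 0.62), ([-0.0617, 0.0034, 0.1999], [0.4499, -0.2944], 0.32)]
scene swab_tip [([-0.059, 0.0099, 0.0325], [0.4506, -0.2874], 0.41)]
scene swab_end [([-0.0614, 0.0036, 0.1995], [0.4501, -0.2941], 0.6)]
top swab [([-0.0639, 0.0056, 0.0987], [0.4472, -0.2929], 0.44)]
top swab_tip [([-0.0631, 0.0113, 0.0308], [0.4463, -0.2872], 0.39)]
top swab_end [([-0.0599, 0.0032, 0.1981], [0.4517, -0.2941], 0.57)]
TCP mixer [-0.05    0.0065  0.1732]
```

Upright within about 1°. Raising it and hovering over the tube mouth.

Emit:
{"fn": "send_rows", "kwargs": {
  "deltas": "-0.003 0 -0.03 0; -0.003 0 -0.07 0; -0.003 0 -0.11 0; 0.02 -0.02 -0.12 0; 0.045 -0.045 -0.12 0"
}}

```text
t: 33.8
eef_pos: [0.4929, -0.2328, 0.297]
tool_rot: [0.002, 0.989, 0.145, 0.004]
contact_force: [0.8, 1.0, -0.6]
gripper_width: 0.178
grasp_force: 45.6
```

Emit:
{"fn": "send_rows", "kwargs": {
  "deltas": "0.0173 -0.0112 0 0; 0.0173 -0.0112 0.008 0; 0.0173 -0.0112 0.008 0; 0.0173 -0.0112 0.008 0"
}}

```text
t: 34.2
eef_pos: [0.5032, -0.2171, 0.2852]
tool_rot: [0.0, 0.989, 0.146, -0.0]
contact_force: [-0.3, 0.4, -1.0]
gripper_width: 0.181
grasp_force: 45.6
```

```bash
python3 g.py; python3 w.py;python3 - <<'E'
from h import *
a=[]
for n,(r0,r1,c0,c1) in(("scene",(170,230,180,240)),("top",(180,240,320,380))):
    p=bot.read_camera(n); np.savez(f"{n}.npz",**{k:p[k] for k in("img","depth","fx","fy","cx","cy","camera_from_world")})
    a.append(cv2.resize(p["img"][r0:r1,c0:c1],(400,400),interpolation=0))
cv2.imwrite("pics/h.png",np.hstack(a)[...,::-1])
E
```

```text
t 34.2 pos [ 0.5032 -0.2171  0.2852] yaw 16.82283229427411 tilt [-0.     -0.0001 -1.    ] F [-0.3142  0.4368 -1.0079] w 0.18103320091613415 gf 45.597020387649536
scene swab [([0.0005, 0.0597, 0.211], [0.4934, -0.2226], 0.59), ([0.0051, 0.0651, 0.1464], [0.4963, -0.2162], 0.37)]
scene swab_tip [([0.0046, 0.0655, 0.1474], [0.4957, -0.2159], 0.73)]
scene swab_end [([-0.002, 0.0632, 0.309], [0.49, -0.22], 0.6)]
scene tube_mouth [([0.0052, 0.0607, 0.1241], [0.4976, -0.2204], 0.75)]
top swab [([-0.0006, 0.0632, 0.2122], [0.4913, -0.2196], 0.61)]
top swab_tip [([0.0008, 0.0576, 0.1424], [0.4943, -0.2246], 0.43)]
top swab_end []
top tube_mouth [([0.0018, 0.0622, 0.1247], [0.4939, -0.2199], 0.95)]
TCP mixer [0.012  0.0628 0.2854]
```

View pics/h.png

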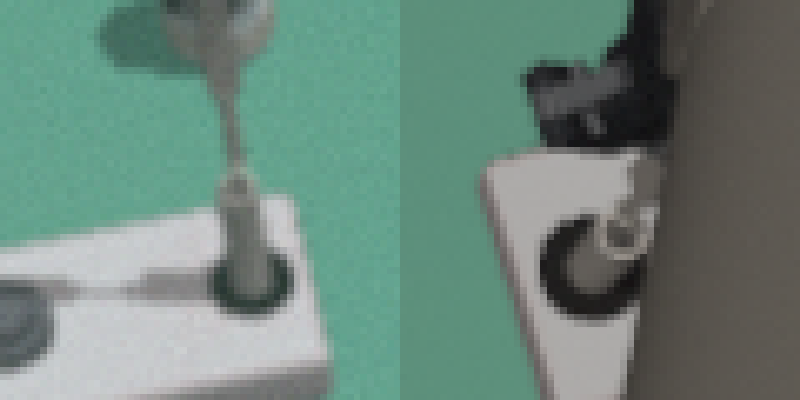

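In the hover picture the tip (scene crop ≈(236,165)) is centred over the bore (≈(239,180)), and the top view agrees. Lowering gently with force checks.

Emit:
{"fn": "send_rows", "kwargs": {
  "deltas": "0 0 0.006 0; 0 0 0.012 0; 0 0 0.018 0; 0 0 0.023 0; 0 0 0.028 0"
}}

```text
t: 35.3
eef_pos: [0.5031, -0.2169, 0.2568]
tool_rot: [0.0, 0.989, 0.147, -0.001]
contact_force: [-1.8, -1.9, 1.0]
gripper_width: 0.177
grasp_force: 45.9
```

```bash
python3 g.py; python3 w.py
```

```text
t 35.3 pos [ 0.5031 -0.2169  0.2568] yaw 16.88426847730882 tilt [-0.0009 -0.0008 -1.    ] F [-1.7956 -1.8986  0.981 ] w 0.17724750467903586 gf 45.881715416908264
scene swab [([-0.0019, 0.0596, 0.1823], [0.4911, -0.2234], 0.7)]
scene swab_tip [([0.0054, 0.0662, 0.1161], [0.4962, -0.215], 0.58)]
scene swab_end [([-0.0015, 0.0612, 0.2823], [0.4911, -0.2218], 0.59)]
scene tube_mouth [([0.0031, 0.0582, 0.1247], [0.4963, -0.2233], 0.75)]
top swab [([0.0023, 0.0611, 0.1841], [0.4947, -0.2208], 0.39)]
top swab_tip []
top swab_end [([0.0006, 0.061, 0.2838], [0.4931, -0.2214], 0.59)]
top tube_mouth [([-0.0011, 0.0619, 0.1241], [0.4912, -0.221], 0.92)]
TCP mixer [0.0118 0.0628 0.2573]
```

Emit:
{"fn": "send_rows", "kwargs": {
  "deltas": "-0.001 0.0005 0.004 0; -0.001 0.0005 0.008 0; -0.001 0.0005 0.012 0; -0.001 0.0005 0.016 0; -0.001 0.0005 0.02 0"
}}

```text
t: 36.3
eef_pos: [0.5029, -0.2169, 0.237]
tool_rot: [-0.0, 0.989, 0.147, 0.0]
contact_force: [-1.2, -1.1, 0.8]
gripper_width: 0.174
grasp_force: 45.8
```

```bash
python3 g.py
```

```text
t 36.3 pos [ 0.5029 -0.2169  0.237 ] yaw 16.907329968944463 tilt [ 0.0003  0.     -1.    ] F [-1.2404 -1.103   0.8131] w 0.17418535183021025 gf 45.8227264881134
```

Emit:
{"fn": "send_rows", "kwargs": {
  "deltas": "-0.0005 0.0005 0.005 0; -0.0005 0.0005 0.01 0; -0.0005 0.0005 0.015 0; -0.0005 0.0005 0.02 0; -0.0005 0.0005 0.025 0"
}}

```text
t: 36.8
eef_pos: [0.5025, -0.2174, 0.2118]
tool_rot: [-0.0, 0.989, 0.147, 0.0]
contact_force: [-0.2, -0.6, -0.6]
gripper_width: 0.176
grasp_force: 45.7
```

Emit:
{"fn": "send_rows", "kwargs": {
  "deltas": "0 0 0.004 0; 0 0 0.008 0; 0 0 0.01 0; 0 0 0.011 0; 0 0 0.011 0"
}}

```text
t: 37.3
eef_pos: [0.5024, -0.2176, 0.2012]
tool_rot: [-0.0, 0.989, 0.147, -0.0]
contact_force: [-0.4, 0.4, -1.0]
gripper_width: 0.176
grasp_force: 45.6
```

```bash
python3 g.py; python3 w.py
```

```text
t 37.3 pos [ 0.5024 -0.2176  0.2012] yaw 16.90207939898029 tilt [-0.0001  0.0001 -1.    ] F [-0.4238  0.409  -0.9525] w 0.17621453194524872 gf 45.578917264938354
scene swab [([0.0006, 0.0574, 0.1244], [0.4941, -0.2248], 0.63)]
scene swab_tip []
scene swab_end [([-0.0025, 0.0616, 0.2261], [0.49, -0.2217], 0.59)]
scene tube_mouth [([0.0053, 0.0599, 0.1221], [0.4979, -0.2211], 0.7), ([0.0021, 0.0011, 0.002], [0.5117, -0.2783], 0.56)]
top swab [([-0.0006, 0.058, 0.1278], [0.4928, -0.2246], 0.56)]
top swab_tip []
top swab_end [([-0.0009, 0.0607, 0.23], [0.4918, -0.2221], 0.38)]
top tube_mouth [([-0.003, 0.0617, 0.1236], [0.4895, -0.2217], 0.83)]
TCP mixer [0.0106 0.0619 0.2014]
```

Emit:
{"fn": "send_rows", "kwargs": {
  "deltas": "0 0 0.001 0; 0 0 0.002 0; 0 0 0.003 0; 0 0 0.003 0"
}}

```text
t: 38.2
eef_pos: [0.5031, -0.2178, 0.2003]
tool_rot: [0.0, 0.989, 0.147, 0.001]
contact_force: [-3.9, 0.6, 13.9]
gripper_width: 0.177
grasp_force: 47.5
```

Seated on the rim: the shoulder is at 0.125 and it pushes back with 14 N. Releasing and lifting off.

Emit:
{"fn": "send_rows", "kwargs": {
  "deltas": "0 0 0 0; 0 0 0 0; 0 0 0 0; 0 0 0 0; 0 0 0 0",
  "claw": 0.5
}}

```text
t: 38.7
eef_pos: [0.5024, -0.2176, 0.1981]
tool_rot: [-0.0, 0.989, 0.147, -0.0]
contact_force: [0.1, 1.0, -0.2]
gripper_width: 0.506
grasp_force: 0.0
```

Emit:
{"fn": "send_rows", "kwargs": {
  "deltas": "0 0 -0.01 0; 0 0 -0.03 0; 0 0 -0.06 0; 0 0 -0.09 0; 0 0 -0.12 0"
}}

```text
t: 39.2
eef_pos: [0.5023, -0.2176, 0.3203]
tool_rot: [0.0, 0.989, 0.147, 0.0]
contact_force: [1.1, -0.5, -0.6]
gripper_width: 0.497
grasp_force: 0.0
```

```bash
python3 w.py; python3 g.py .528 -.3405 .15 16.9
```

```text
scene swab [([0.0008, 0.0569, 0.1237], [0.4945, -0.2252], 0.69), ([0.002, -0.0599, 0.0701], [0.529, -0.3368], 0.27)]
scene swab_tip []
scene swab_end [([0.0006, 0.0603, 0.2249], [0.4933, -0.2221], 0.69)]
scene tube_mouth [([0.0057, 0.0587, 0.1243], [0.4987, -0.2221], 0.79)]
top swab [([-0.0025, 0.0611, 0.1268], [0.4901, -0.2222], 0.54)]
top swab_tip []
top swab_end [([0.0035, 0.0625, 0.2245], [0.4955, -0.2191], 0.67)]
top tube_mouth [([-0.0015, 0.0622, 0.1251], [0.4908, -0.2208], 0.88)]
TCP mixer [0.0102 0.0622 0.3174]
t 39.7 pos [ 0.502  -0.2175  0.3174] yaw 16.906453342723772 tilt [-0.0016  0.0006 -1.    ] F [-0.0247 -0.0128 -0.1604] w 0.4995650207760692 gf 0.0
delta [-0.0107  0.1254  0.1673] spin 0.006453342723773403
```

Swab stands upright with the shoulder at the mouth and the end at z 0.225. Now the key.

Emit:
{"fn": "send_rows", "kwargs": {
  "deltas": "-0.004 0.045 0 0; -0.008 0.09 0 0; -0.0107 0.1254 0.04 0; -0.0107 0.1254 0.09 0; -0.0107 0.1254 0.13 0",
  "claw": 0
}}

```text
t: 40.2
eef_pos: [0.5277, -0.3422, 0.1856]
tool_rot: [-0.0, 0.989, 0.146, -0.001]
contact_force: [0.2, 0.6, 0.5]
gripper_width: 0.003
grasp_force: 0.0
```

Emit:
{"fn": "send_rows", "kwargs": {
  "deltas": "0 0 0.04 0; 0 0 0.075 0; 0 0 0.09 0; 0 0 0.1 0; 0 0 0.102 0"
}}

```text
t: 40.7
eef_pos: [0.5288, -0.3408, 0.0861]
tool_rot: [-0.0, 0.989, 0.147, -0.0]
contact_force: [0.5, 0.6, 0.3]
gripper_width: 0.002
grasp_force: 0.0
```

```bash
python3 g.py .528 -.3405 .072 16.9
```

```text
t 40.7 pos [ 0.5288 -0.3408  0.0861] yaw 16.90177545226821 tilt [-0.0003  0.0002 -1.    ] F [0.5252 0.5649 0.3208] w 0.0018242253265099441 gf 0.0
delta [-0.0007 -0.0005  0.0141] spin 0.0017754522682196239
```

Emit:
{"fn": "send_rows", "kwargs": {
  "deltas": "0 0 0.004 0; 0 0 0.007 0; 0 0 0.01 0; 0 0 0.012 0; 0 0 0.014 0"
}}

```text
t: 41.2
eef_pos: [0.529, -0.3409, 0.0727]
tool_rot: [0.0, 0.989, 0.147, 0.0]
contact_force: [0.0, 0.2, 1.9]
gripper_width: 0.001
grasp_force: 1.1
```

Emit:
{"fn": "send_rows", "kwargs": {
  "deltas": "0 0 0.002 0; 0 0 0.004 0; 0 0 0.005 0; 0 0 0.006 0; 0 0 0.006 0"
}}

```text
t: 41.7
eef_pos: [0.5291, -0.341, 0.0688]
tool_rot: [0.0, 0.989, 0.147, 0.0]
contact_force: [-6.3, 3.2, 21.0]
gripper_width: -0.002
grasp_force: 10.4
```

The key bottoms out at 21 N. I'll ease off slightly and hold.

Emit:
{"fn": "send_rows", "kwargs": {
  "deltas": "0 0 -0.001 0; 0 0 -0.001 0; 0 0 -0.001 0; 0 0 -0.001 0; 0 0 -0.001 0"
}}

```text
t: 42.2
eef_pos: [0.529, -0.341, 0.0689]
tool_rot: [0.0, 0.989, 0.147, 0.0]
contact_force: [-3.7, 2.5, 14.1]
gripper_width: -0.001
grasp_force: 7.0
```

Emit:
{"fn": "send_rows", "kwargs": {
  "deltas": "0 0 0 0; 0 0 0 0; 0 0 0 0; 0 0 0 0; 0 0 0 0"
}}

```text
t: 42.7
eef_pos: [0.529, -0.341, 0.0689]
tool_rot: [0.0, 0.989, 0.147, 0.0]
contact_force: [-3.8, 2.1, 14.0]
gripper_width: 0.003
grasp_force: 7.0
```

Emit:
{"fn": "send_rows", "kwargs": {
  "deltas": "0 0 0 0; 0 0 0 0; 0 0 0 0; 0 0 0 0; 0 0 0 0"
}}

```text
t: 43.2
eef_pos: [0.529, -0.341, 0.0689]
tool_rot: [0.0, 0.989, 0.147, 0.0]
contact_force: [-3.8, 1.4, 13.9]
gripper_width: -0.001
grasp_force: 7.0
```

Emit:
{"fn": "send_rows", "kwargs": {
  "deltas": "0 0 0 0; 0 0 0 0; 0 0 0 0; 0 0 0 0; 0 0 0 0"
}}

```text
t: 43.7
eef_pos: [0.529, -0.3409, 0.0689]
tool_rot: [0.0, 0.989, 0.147, 0.0]
contact_force: [-3.2, 2.3, 13.7]
gripper_width: -0.001
grasp_force: 7.0
```

Emit:
{"fn": "send_rows", "kwargs": {
  "deltas": "0 0 0 0; 0 0 0 0; 0 0 0 0; 0 0 0 0; 0 0 0 0"
}}

```text
t: 44.2
eef_pos: [0.529, -0.341, 0.069]
tool_rot: [0.0, 0.989, 0.147, 0.0]
contact_force: [-3.4, 1.8, 14.3]
gripper_width: 0.002
grasp_force: 7.0
```

Emit:
{"fn": "send_rows", "kwargs": {
  "deltas": "0 0 0 0; 0 0 0 0; 0 0 0 0; 0 0 0 0; 0 0 0 0"
}}

```text
t: 44.7
eef_pos: [0.529, -0.341, 0.069]
tool_rot: [0.0, 0.989, 0.147, 0.0]
contact_force: [-4.7, 1.8, 14.6]
gripper_width: 0.0
grasp_force: 7.0
```

Emit:
{"fn": "send_rows", "kwargs": {
  "deltas": "0 0 -0.01 0; 0 0 -0.03 0; 0 0 -0.06 0; 0 0 -0.1 0; 0 0 -0.14 0"
}}

```text
t: 45.2
eef_pos: [0.528, -0.3404, 0.2082]
tool_rot: [-0.0, 0.989, 0.147, -0.001]
contact_force: [1.2, -0.5, -0.3]
gripper_width: 0.005
grasp_force: 0.0
```

Emit:
{"fn": "send_rows", "kwargs": {
  "deltas": "0 0 0 0; 0 0 0 0; 0 0 0 0; 0 0 0 0; 0 0 0 0"
}}

```text
t: 45.7
eef_pos: [0.528, -0.3404, 0.2059]
tool_rot: [-0.001, 0.989, 0.147, -0.001]
contact_force: [1.0, 0.2, 0.2]
gripper_width: -0.008
grasp_force: 0.0
```

```bash
python3 g.py; python3 w.py
```

```text
t 45.7 pos [ 0.528  -0.3404  0.2059] yaw 16.903551908325262 tilt [-0.0021  0.0012 -1.    ] F [1.0305 0.1989 0.1759] w -0.008290375000233259 gf 0.0
scene swab []
scene swab_tip []
scene swab_end [([-0.001, 0.06, 0.2243], [0.4919, -0.2228], 0.66)]
scene tube_mouth [([0.0008, 0.0606, 0.1207], [0.4934, -0.2217], 0.92)]
top swab [([0.0054, 0.0593, 0.1281], [0.4982, -0.2216], 0.49)]
top swab_tip []
top swab_end [([0.0004, 0.0582, 0.2266], [0.4937, -0.2241], 0.59)]
top tube_mouth [([0.0006, 0.0607, 0.1257], [0.4932, -0.2217], 0.8)]
TCP mixer [ 0.0005 -0.0636  0.2073]
```

```bash
python3 -c "
from station import bot
print(bot.hand_in())"
```

```text
the job is handed in; nothing more can be done
None
```

I laid the swab in the rest on the second try (the first slid over the stop), then seated it tip-down in the tube, held the key down for about 3 s, and handed in at about 46 s; `hand_in()` returned no verdict.

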